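# Set and close a cam-handle strap clamp on a steel coupon

## Task

Clamp the steel coupon in the welding fixture. The clamp's black knurled nut has been left too loose: turn it clockwise until the red cam lever meets firm resistance about midway through its swing, then press the lever all the way down so that it stays shut. Don't force the lever shut if the clamp is too tight, and leave the coupon in its nest and the things lying around where they are.

Things in the scene. Friction and masses are not known exactly. Their poses are not given: they have to be found in the camera images.
- fixture: strap clamp fixed to the bench: dark base plate 215 x 76 mm, top 14 mm up; blue strap (30 mm wide, top 60 to 66 mm up) along its x axis over a vertical stud with the nut; foot over the coupon at the -x end, cam lever at +x. Origin: on the bench on the stud's axis; z up. The tighter the nut, the earlier in the lever's swing the foot bites on the coupon, squeezing it
- nut_centre (a point): fixture's point on the nut's upright axis, 100 mm above the bench, in the nut's black knurled head (38 mm across, 20 mm high, bottom 90 to 95 mm up; 12 mm stud end on top under 17 mm). Clockwise from above tightens, with 0.35 N m. 1 rad lowers it 1.3 mm and is worth 2.3 mm of cam lift. It is left 1.25 to 3.3 rad too loose, how much only the lever's feel tells
- lever_pin (a point): fixture's point where the cam lever's hinge pin lies with the lever midway: 52 mm above the bench, 60 mm along the fixture's +x from the stud. The cam lifts the pin: with the lever open it lies 6 mm lower, shut 2 mm higher. The lever is a steel stem with a red plastic grip, 60 mm long, 18 mm wide, 13 mm thick, from 48 to 108 mm from the pin. The pin is parallel to the fixture's y axis
- cam_lever (a joint): swing of the cam lever, rad: 0 open (leaning 0.2 from upright away from the nut, and with the strap up to 0.15 more), 1.5 shut on its stop (0.13 below level); midway 0.75. Cam lift: 9 mm x cos(value - 1.42). Swings freely with 1 N at the grip, stays where left; from the bite on the push climbs: firm is 3 to 5 N. Rightly set it takes up to 7 to 15 N, then stays shut
- work_rest: steel rest block at the nose of the fixture, 64 x 64 mm, its top 22.5 mm above the bench, with 6 mm high stop edges on three sides; the coupon lies on it. Origin: on the bench below its centre, 75 mm along the fixture's -x from the stud
- coupon_centre (a point): centre of the loose steel coupon, 50 x 50 x 9 mm, lying in the nest on the rest block under the strap's foot
- paint_marker: white paint marker with dark cap, 131 mm long, 17 mm thick, lying on the bench; origin at the middle of its underside. Bystander
- magnet_1: grey welding magnet, 24 x 46 x 66 mm, standing on the bench; origin at the centre of its underside. Bystander
- tape_measure: yellow tape measure, 32 x 82 x 60 mm, standing on the bench; origin at the centre of its underside. Bystander
There are look-alikes about, which are no part of the job. Leave any turquoise look-alike of the fixture alone.

How it is judged:
By the outcome, as a careful person would: the job done as asked, in the order asked, and still so for the second after the job is handed in, with the robot touching nothing.
It also fails if it takes over 72 s, if anything falls off the work surface, if the arm or the gripper's body presses on something with over 40 N, if the wrist force passes 120 N, or if a joint passes its speed limit or range.

## Robot

A 6-joint arm with a two-finger parallel gripper is mounted at the origin on a cart in front of the work surface, level with it; the furniture and walls round the work are solid. World frame = base frame: x ahead of the robot, y to its left, z up, the work surface at z = 0. Lengths are in m, angles in rad, forces in N, time in s.
With the tool pointing down it reaches from about 0.275 to 0.85 m from the base axis. Payload 5.2 kg.
Tool frame: the origin (TCP) lies at the very end of the fingers, on their centre line; the grasp point (between the pads) lies 19 mm behind it (env.tcp_to_grasp is the distance from the TCP to the grasp point, in m); z points along the fingers, x is the direction in which the jaws open and shut, and the axes are right-handed (so a half turn about z gives the same grasp; the last joint's range is limited). The gripper opens to 85 mm and grips with 20 to 120 N. Pads are 22 mm wide; open, the fingers measure 114 mm over their backs; the gripper's body (76 mm by 85 mm) begins 54 mm behind the grasp point. The pads swing forward as they close: fully open they stand 13 mm farther back than shut.
Start: joints at [0.94, 0.259, 1.535, -0, 1.348, -0.203], TCP at [0.228, 0.5, 0.231] pointing down, gripper open.
Joint ranges: [-3.14, 3.14], [-0.91, 2.08], [0.19, 2.58], [-1.22, 4.36], [0.22, 2.71], [-3.12, 3.12]. Speed limits (rad/s): [2.57, 2.57, 3.14, 3.14, 3.14, 3.14].

## Interface

Orientations are given as a unit quaternion [w, x, y, z].
In Python, from rig import observe, grab_frame, workorder, env gives the robot as it stands.
- The arm moves only by the tool carry_out, never from a script. Its argument "increments" is a list of rows, each an object of numbers: "tx", "ty", "tz": the shift along the tool's x, y, z in m; "rx", "ry", "rz": the turn, a rotation vector about the tool's x, y, z in rad; "fingers": the closure in counts, from 0 (fully open) to 255 (shut). A call has 1 to 5 rows; each row shifts and turns the commanded pose from where the row before left it, along the tool's axes as they then stand; what a row does not reach is not made up. A row lasts 1/12 s, in which the tool goes at most 41.7 mm and 7.16 degrees, less where a joint would pass 70% of its speed; a pose out of reach is approached as far as the arm can. A call with a gripper value outside its range is refused whole. The fingers move at their own pace and stop on an object; the grip force is fixed at half the most. Time passes only in rows, so rows that do not move let the fingers close. It gives the time, the measured TCP pose, the force and the opening at its end, in the units of the state.
- observe(): the state, without advancing time (a new reading comes with each control period).
- grab_frame(name): name is "side" or "top" or "wrist"; returns a dict with "image" (480x640x3 uint8, red, green, blue), "depth" (480x640 float32, m along the optical axis (not along the pixel's ray), 0 where there is no reading), "fx", "fy", "cx", "cy" (pixels), "D" ([k1, k2, p1, p2, k3] as OpenCV has them; the pictures are not rectified), "R" (3x3) and "t" (3): a world point X has camera coordinates R X + t. Camera axes: x right, y down, z forward; pixel columns grow to the right and rows downward; lengths in m; the calibration is good to about 2 mm. A picture is of the moment at which its call begins.
- workorder.finish_job(): hands the job in, once; it reports no verdict.
The state is a dict: "clock": time; "qpos": joint angles; "joint_velocities": joint speeds; "effort": joint torques, N m; "tool_pos": TCP position; "tcp_rot": TCP orientation; "ft_force": force on the tool from outside, world axes, zero at the start; "torque": the same for the moment, N m; "width": opening from 0.0 (shut) to 1.0 (fully open).
Only numpy, scipy, OpenCV 4.12 (cv2) and the standard library are available. Lean on these libraries where they do the work, as an engineer would, in place of code of your own. Each camera call takes 0.05 s, during which the arm holds its last target.

## Working session

There is one attempt and no reset: what is moved stays moved. The work goes in short steps, Python scripts to look and compute and a tool call to move; the robot and the scene stay as the last step left them, time stands still between calls to the robot, and variables do not carry over. Pictures are saved under pics/ and viewed, and the job is handed in when it is done.

Besides the shell and the picture viewer there is one more tool, called after "Request:" as name(argument=value, ...), one argument or row to a line, values as JSON. carry_out: Moves the arm, as the interface text tells. Its arguments: {"type":"object","properties":{"increments":{"type":"array"}},"required":["increments"]}

```bash
ls; mkdir -p pics; python3 - <<'E'
from rig import observe, grab_frame, env
import cv2
print(observe(), env.tcp_to_grasp)
for n in ("side","top","wrist"):
    f=grab_frame(n); cv2.imwrite(f"pics/{n}0.png",f["image"][:,:,::-1]); print(n,f["fx"],f["fy"],f["cx"],f["cy"],f["D"],f["R"],f["t"])
E
```

```text
pics
{'clock': 0.0, 'qpos': array([ 9.40187737e-01,  2.59373771e-01,  1.53607343e+00, -1.29231354e-05,
        1.34797796e+00, -2.02777196e-01]), 'joint_velocities': array([-0.00027817, -0.00035521,  0.00019604,  0.00089765,  0.00082003,
       -0.00101617]), 'effort': array([-1.94575776e-03, -4.46036196e+01, -2.90566903e+01, -5.70770007e-04,
        1.18295092e-02, -4.43462312e-06]), 'tool_pos': array([0.2278555 , 0.50001545, 0.23046199]), 'tcp_rot': array([ 3.36101051e-04,  8.41098935e-01,  5.40880524e-01, -8.52402739e-04]), 'ft_force': array([-0.23437548, -0.62718959, -0.07998523]), 'torque': array([ 0.03963802, -0.09536833,  0.02991501]), 'width': 1.0019845168944648} 0.0187
side 545.8102115955481 545.8102115955481 313.72978454152354 235.23969841854267 [-0.09116923  0.          0.          0.          0.        ] [[-0.90121551 -0.43321866 -0.01149779]
 [-0.20950013  0.45873684 -0.86352198]
 [ 0.3793683  -0.77581061 -0.50418012]] [0.61497743 0.18307072 0.69692626]
top 562.9537254004218 562.9537254004218 322.8476426173665 233.29709315202325 [-0.17607986  0.          0.          0.          0.        ] [[ 1.81148486e-02 -9.99835893e-01  2.00386551e-04]
 [-9.84497519e-01 -1.78719210e-02 -1.74485614e-01]
 [ 1.74460561e-01  2.96350042e-03 -9.84659703e-01]] [0.08317097 0.66522652 0.88524173]
wrist 378.90101386861147 378.90101386861147 319.33789605888995 240.50436925196198 [0.00861165 0.         0.         0.         0.        ] [[ 0.4144415   0.91007267 -0.00244403]
 [ 0.86635492 -0.39370748  0.30728419]
 [ 0.27868871 -0.12946872 -0.95161466]] [-0.54793624 -0.04100491  0.38002896]
```

View pics/side0.png

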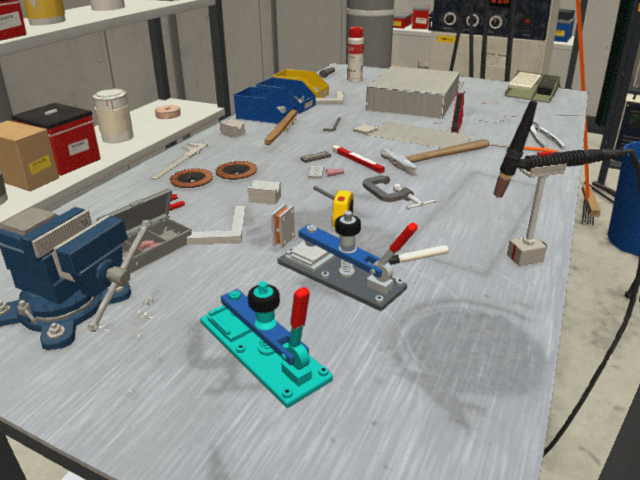

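View pics/top0.png

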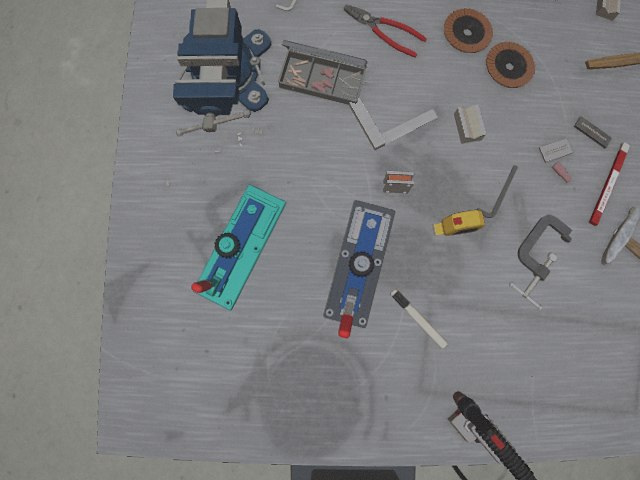

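View pics/wrist0.png

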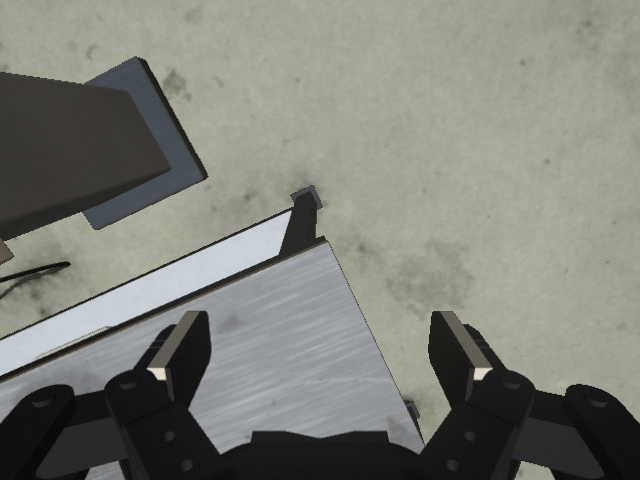

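The real fixture is the dark-based one: nut at top-view (361,263), side-view (347,226). The turquoise look-alike is at top-view (240,245), to be left alone. Next, an enlarged crop to confirm this, then measurements.

```bash
cat > h.py <<'E'
import numpy as np, cv2
from rig import observe, grab_frame, env
def K(f): return np.array([[f["fx"],0,f["cx"]],[0,f["fy"],f["cy"]],[0,0,1.]])
def cloud(f):
    h,w=f["depth"].shape
    u,v=np.meshgrid(np.arange(w),np.arange(h))
    p=cv2.undistortPoints(np.stack([u,v],-1).reshape(-1,1,2).astype(np.float64),K(f),np.array(f["D"])).reshape(h,w,2)
    d=f["depth"].astype(float)
    c=np.dstack([p*d[...,None],d])
    return (c-f["t"])@np.array(f["R"])   # R^T (c-t)
def proj(f,X):
    return cv2.projectPoints(np.atleast_2d(X).astype(float),cv2.Rodrigues(np.array(f["R"]))[0],np.array(f["t"]),K(f),np.array(f["D"]))[0].reshape(-1,2)
def ray(f,u,v,z):
    p=cv2.undistortPoints(np.array([[[u,v]]],float),K(f),np.array(f["D"])).ravel()
    R=np.array(f["R"]); d=R.T@np.array([p[0],p[1],1]); o=-R.T@np.array(f["t"])
    return o+d*(z-o[2])/d[2]
E
python3 - <<'E'
from h import *
f=grab_frame("top"); s=grab_frame("side")
a=cv2.resize(f["image"][180:360,300:460],None,fx=2.5,fy=2.5,interpolation=2)
b=cv2.resize(s["image"][180:320,260:460],None,fx=2,fy=2.5,interpolation=2)
h=max(a.shape[0],b.shape[0]); c=np.zeros((h,a.shape[1]+b.shape[1],3),np.uint8); c[:a.shape[0],:a.shape[1]]=a; c[:b.shape[0],a.shape[1]:]=b
cv2.imwrite("pics/crop1.png",c[:,:,::-1])
for n,f in (("top",f),("side",s)):
    P=cloud(f); im=f["image"].astype(int); hsv=cv2.cvtColor(f["image"],cv2.COLOR_RGB2HSV)
    roi=np.zeros(P.shape[:2],bool)
    if n=="top": roi[190:345,315:405]=1
    else: roi[200:310,275:425]=1
    ok=roi&(f["depth"]>0)
    red=ok&((hsv[...,0]<8)|(hsv[...,0]>172))&(hsv[...,1]>150)&(P[...,2]>.03)
    blue=ok&(abs(hsv[...,0].astype(int)-110)<12)&(hsv[...,1]>130)&(P[...,2]>.045)&(P[...,2]<.08)
    nut=ok&(P[...,2]>.085)&(hsv[...,2]<60)
    stud=ok&(P[...,2]>.112)&~red
    plate=ok&(abs(P[...,2]-.014)<.005)&(hsv[...,2]<120)
    for nm,m in (("red",red),("blue",blue),("nut",nut),("stud",stud),("plate",plate)):
        q=P[m]
        if len(q)==0: print(n,nm,0); continue
        r,(w,h),ang=cv2.minAreaRect(q[:,:2].astype(np.float32)*1000)
        c,e=q.mean(0),np.linalg.svd(q-q.mean(0),full_matrices=False)[2][0]
        print(n,nm,len(q),c.round(4),"z",np.percentile(q[:,2],[1,50,99]).round(4),"rect",np.round(r,1),round(w,1),round(h,1),round(ang,1),"dir",e.round(3))
E
```

```text
top red 223 [0.5092 0.0586 0.1329] z [0.1065 0.1367 0.1496] rect [509.9  58.4] 16.3 34.2 77.4 dir [-0.572  0.145  0.807]
top blue 923 [0.6262 0.0294 0.0665] z [0.0574 0.0675 0.074 ] rect [616.4  31.9] 28.7 162.1 76.0 dir [-0.967  0.243 -0.083]
top nut 215 [0.6062 0.0353 0.1153] z [0.1087 0.1154 0.1197] rect [606.3  34.5] 37.9 37.9 0.4 dir [-0.112 -0.994  0.01 ]
top stud 509 [0.6007 0.0364 0.1181] z [0.1125 0.1163 0.142 ] rect [560.4  49.4] 39.0 136.7 72.3 dir [-0.951  0.278  0.137]
top plate 2297 [0.6039 0.0326 0.0161] z [0.0114 0.0162 0.0189] rect [632.6  -0.8] 132.0 252.0 76.0 dir [-0.973  0.23   0.002]
side red 589 [0.5333 0.1776 0.1342] z [0.0948 0.1382 0.1574] rect [659.3 140.8] 243.2 285.2 74.6 dir [-0.216 -0.97  -0.111]
side blue 1062 [0.6161 0.0411 0.0596] z [0.0475 0.0596 0.0685] rect [614.5  35.2] 33.7 165.7 75.6 dir [-0.967  0.238 -0.09 ]
side nut 380 [0.6029 0.0839 0.1052] z [0.0941 0.1059 0.1127] rect [603.6 139.1] 36.9 231.7 0.2 dir [-0.075 -0.997  0.013]
side stud 239 [0.5858 0.0777 0.1215] z [0.112  0.117  0.1557] rect [585.9 155.3] 251.4 134.0 74.4 dir [-0.162  0.981  0.109]
side plate 2044 [0.5997 0.0494 0.0128] z [0.0093 0.0126 0.0184] rect [658.1 -45.4] 225.3 363.8 22.4 dir [-0.972  0.235 -0.003]
```

View pics/crop1.png

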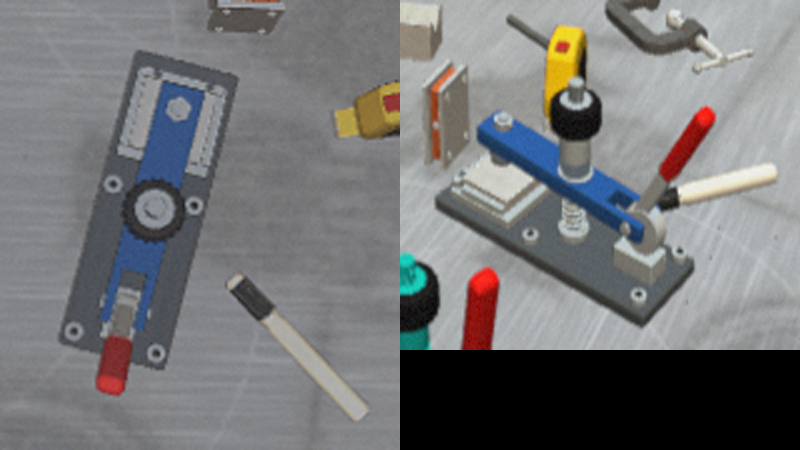

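Both crops confirm it: the dark fixture has a blue strap, black nut and red lever, open, at about (361,263) in the top view. I'll turn the jaws across the strap and move above the nut.

Request:
carry_out(
  increments=[
    {"rz": -0.095},
    {"rz": -0.095},
    {"tx": -0.0242,"ty": 0.0318},
    {"tx": -0.0242,"ty": 0.0318},
    {"tx": -0.0242,"ty": 0.0318},
  ],
)

```text
invalid input
```

Request:
carry_out(
  increments=[
    {"tx": -0.0242,"ty": 0.0318},
    {"tx": -0.0242,"ty": 0.0318},
    {"tx": -0.0242,"ty": 0.0318},
    {"tx": -0.0242,"ty": 0.0318},
    {"tx": -0.0242,"ty": 0.0318},
  ],
)

```text
invalid input
```

Request:
carry_out(
  increments=[
    {"tx": -0.0242,"ty": 0.0318},
    {"tx": -0.0242,"ty": 0.0318},
    {"tx": -0.0242,"ty": 0.0318},
    {"tx": -0.0242,"ty": 0.0318},
    {"tx": -0.0242,"ty": 0.0318},
  ],
)

```text
invalid input
```

Request:
carry_out(
  increments=[
    {"tx": 0,"ty": 0,"tz": 0,"rx": 0,"ry": 0,"rz": -0.095,"fingers": 0},
    {"tx": 0,"ty": 0,"tz": 0,"rx": 0,"ry": 0,"rz": -0.095,"fingers": 0},
  ],
)

```text
clock: 0.42
tool_pos: [0.2281, 0.5004, 0.2311]
tcp_rot: [0.0, 0.785, 0.62, -0.0]
ft_force: [-0.2, -0.4, -0.4]
width: 1.002
```

Request:
carry_out(
  increments=[
    {"tx": -0.0242,"ty": 0.0318,"tz": 0,"rx": 0,"ry": 0,"rz": 0,"fingers": 0},
    {"tx": -0.0242,"ty": 0.0318,"tz": 0,"rx": 0,"ry": 0,"rz": 0,"fingers": 0},
    {"tx": -0.0242,"ty": 0.0318,"tz": 0,"rx": 0,"ry": 0,"rz": 0,"fingers": 0},
    {"tx": -0.0242,"ty": 0.0318,"tz": 0,"rx": 0,"ry": 0,"rz": 0,"fingers": 0},
    {"tx": -0.0242,"ty": 0.0318,"tz": 0,"rx": 0,"ry": 0,"rz": 0,"fingers": 0},
  ],
)

```text
clock: 0.83
tool_pos: [0.3548, 0.344, 0.2313]
tcp_rot: [0.0, 0.786, 0.619, 0.0]
ft_force: [0.3, -0.1, -0.2]
width: 1.0
```

Request:
carry_out(
  increments=[
    {"tx": -0.0242,"ty": 0.0318,"tz": 0,"rx": 0,"ry": 0,"rz": 0,"fingers": 0},
    {"tx": -0.0242,"ty": 0.0318,"tz": 0,"rx": 0,"ry": 0,"rz": 0,"fingers": 0},
    {"tx": -0.0242,"ty": 0.0318,"tz": 0,"rx": 0,"ry": 0,"rz": 0,"fingers": 0},
    {"tx": -0.0242,"ty": 0.0318,"tz": 0,"rx": 0,"ry": 0,"rz": 0,"fingers": 0},
    {"tx": -0.0242,"ty": 0.0318,"tz": 0,"rx": 0,"ry": 0,"rz": 0,"fingers": 0},
  ],
)

```text
clock: 1.25
tool_pos: [0.481, 0.1886, 0.2314]
tcp_rot: [0.0, 0.786, 0.618, 0.0]
ft_force: [1.0, 0.2, 0.8]
width: 1.001
```

Request:
carry_out(
  increments=[
    {"tx": -0.0242,"ty": 0.0318,"tz": 0,"rx": 0,"ry": 0,"rz": 0,"fingers": 0},
    {"tx": -0.0242,"ty": 0.0318,"tz": 0,"rx": 0,"ry": 0,"rz": 0,"fingers": 0},
    {"tx": -0.0242,"ty": 0.0318,"tz": 0,"rx": 0,"ry": 0,"rz": 0,"fingers": 0},
    {"tx": 0,"ty": 0,"tz": 0,"rx": 0,"ry": 0,"rz": 0,"fingers": 0},
  ],
)

```text
clock: 1.58
tool_pos: [0.5601, 0.0913, 0.2308]
tcp_rot: [0.002, 0.788, 0.616, 0.0]
ft_force: [0.8, -0.5, 0.3]
width: 1.004
```

```bash
cat >> h.py <<'E'
from scipy.spatial.transform import Rotation as Ro
def pose():
    s=observe(); q=s["tcp_rot"]; return s["tool_pos"],Ro.from_quat([q[1],q[2],q[3],q[0]]).as_matrix(),s
def go(X,ang=None):
    p,R,s=pose(); print("p",p.round(4),"ang",round(np.arctan2(R[1,0],R[0,0]),3),"tool delta",(R.T@(np.array(X)-p)).round(4),"F",s["ft_force"].round(2),"q6",s["qpos"][5].round(2),"t",round(s["clock"],2))
E
python3 - <<'E'
from h import *
f=grab_frame("wrist"); cv2.imwrite("pics/w1.png",f["image"][:,:,::-1])
P=cloud(f); z=P[...,2]
m=(f["depth"]>0)&(abs(P[...,0]-.606)<.05)&(abs(P[...,1]-.035)<.05)
for lo,hi in ((.118,.145),(.100,.118)):
    q=P[m&(z>lo)&(z<hi)]
    (x,y),r=cv2.minEnclosingCircle(q[:,:2].astype(np.float32)*1000); print(lo,len(q),x,y,r,np.percentile(q[:,2],[2,50,98]))
    k=m&(z>lo)&(z<hi); v,u=np.nonzero(k); print(u.mean(),v.mean())
go([.606,.0355,.2])
E
```

```text
0.118 271 606.2251586914062 34.053958892822266 6.4997758865356445 [0.11852963 0.12564706 0.12716533]
261.1808118081181 311.8228782287823
0.1 1827 606.4468994140625 33.623130798339844 20.59962272644043 [0.10163945 0.11300053 0.11515213]
264.5249042145594 300.3656267104543
p [0.5578 0.094  0.2306] ang 1.328 tool delta [-0.0452  0.0608  0.0307] F [-0.39  0.15 -0.44] q6 -1.36 t 1.63
```

View pics/w1.png

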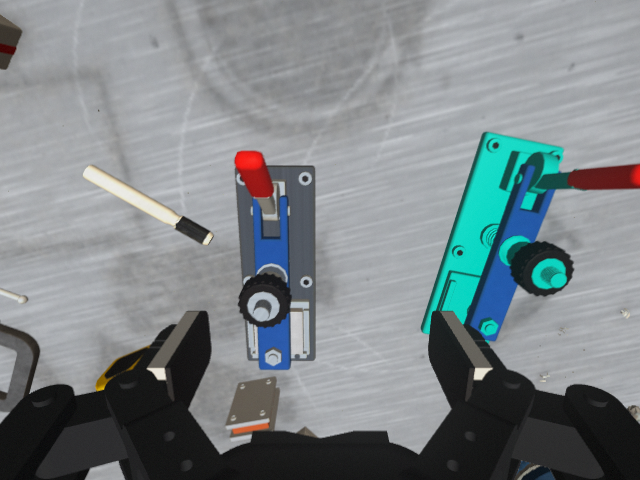

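The wrist view shows the nut at (264,300) and the stud top at (261,312), putting the axis near (0.606, 0.034) with the nut top 114 mm up. I'll centre over it and descend.

Request:
carry_out(
  increments=[
    {"tx": -0.0231,"ty": 0.0305,"tz": 0,"rx": 0,"ry": 0,"rz": 0,"fingers": 0},
    {"tx": -0.0231,"ty": 0.0305,"tz": 0,"rx": 0,"ry": 0,"rz": 0,"fingers": 0},
    {"tx": 0,"ty": 0,"tz": 0.03,"rx": 0,"ry": 0,"rz": 0,"fingers": 0},
    {"tx": 0,"ty": 0,"tz": 0.01,"rx": 0,"ry": 0,"rz": 0,"fingers": 0},
    {"tx": 0,"ty": 0,"tz": 0,"rx": 0,"ry": 0,"rz": 0,"fingers": 0},
  ],
)

```text
clock: 2.05
tool_pos: [0.6014, 0.039, 0.1878]
tcp_rot: [-0.003, 0.786, 0.618, -0.003]
ft_force: [0.4, 0.5, 0.3]
width: 0.995
```

```bash
python3 - <<'E'
from h import *
f=grab_frame("wrist")
P=cloud(f); z=P[...,2]
m=(f["depth"]>0)&(abs(P[...,0]-.606)<.05)&(abs(P[...,1]-.035)<.05)
for lo,hi in ((.121,.145),(.109,.118)):
    q=P[m&(z>lo)&(z<hi)]
    (x,y),r=cv2.minEnclosingCircle(q[:,:2].astype(np.float32)*1000); print(lo,len(q),x,y,r,np.percentile(q[:,2],[2,50,98]))
go([.606,.0345,.082])
E
```

```text
0.121 365 606.4954223632812 33.78468322753906 6.421164035797119 [0.12158903 0.12589243 0.12715977]
0.109 2553 606.7988891601562 33.65245056152344 20.528078079223633 [0.11005835 0.11318092 0.11500531]
p [0.6023 0.0393 0.1898] ang 1.334 tool delta [-0.0038  0.0053  0.1077] F [-0.02  0.39  0.73] q6 -1.45 t 2.1
```

Request:
carry_out(
  increments=[
    {"tx": 0,"ty": 0,"tz": 0,"rx": 0,"ry": 0,"rz": 0,"fingers": 0},
    {"tx": 0,"ty": 0,"tz": 0,"rx": 0,"ry": 0,"rz": 0,"fingers": 0},
  ],
)

```text
clock: 2.27
tool_pos: [0.6044, 0.0392, 0.1929]
tcp_rot: [0.001, 0.786, 0.619, 0.001]
ft_force: [-0.2, -0.3, -0.4]
width: 1.001
```

```bash
python3 - <<'E'
from h import *
go([.6065,.0338,.082]); p,R,s=pose(); print(R.round(3),s["qpos"].round(3))
E
```

```text
p [0.6044 0.0392 0.1929] ang 1.335 tool delta [-0.0048  0.0031  0.1109] F [-0.24 -0.26 -0.45] q6 -1.45 t 2.27
[[ 0.234  0.972  0.002]
 [ 0.972 -0.234 -0.   ]
 [ 0.     0.002 -1.   ]] [-0.119  0.383  1.454  0.     1.302 -1.454]
```

Request:
carry_out(
  increments=[
    {"tx": -0.0048,"ty": 0.0031,"tz": 0.02,"rx": 0,"ry": 0,"rz": 0,"fingers": 0},
    {"tx": 0,"ty": 0,"tz": 0.03,"rx": 0,"ry": 0,"rz": 0,"fingers": 0},
    {"tx": 0,"ty": 0,"tz": 0.03,"rx": 0,"ry": 0,"rz": 0,"fingers": 0},
    {"tx": 0,"ty": 0,"tz": 0.02,"rx": 0,"ry": 0,"rz": 0,"fingers": 0},
    {"tx": 0,"ty": 0,"tz": 0.01,"rx": 0,"ry": 0,"rz": 0,"fingers": 0},
  ],
)

```text
clock: 2.68
tool_pos: [0.6048, 0.0335, 0.0797]
tcp_rot: [-0.001, 0.786, 0.619, -0.001]
ft_force: [-0.6, 0.5, 0.8]
width: 1.001
```

Request:
carry_out(
  increments=[
    {"tx": 0,"ty": 0,"tz": 0,"rx": 0,"ry": 0,"rz": 0,"fingers": 0},
    {"tx": 0,"ty": 0,"tz": 0,"rx": 0,"ry": 0,"rz": 0,"fingers": 60},
    {"tx": 0,"ty": 0,"tz": 0,"rx": 0,"ry": 0,"rz": 0,"fingers": 120},
    {"tx": 0,"ty": 0,"tz": 0,"rx": 0,"ry": 0,"rz": 0,"fingers": 120},
  ],
)

```text
clock: 3.02
tool_pos: [0.6075, 0.0326, 0.0834]
tcp_rot: [0.001, 0.786, 0.618, 0.001]
ft_force: [-0.6, -0.3, -0.5]
width: 0.604
```

```bash
python3 - <<'E'
from h import *
f=grab_frame("wrist"); cv2.imwrite("pics/w2.png",f["image"][:,:,::-1])
go([.6065,.0338,.082]); p,R,s=pose(); print(s["width"],s["torque"])
E
```

```text
p [0.6073 0.0326 0.0832] ang 1.333 tool delta [ 0.0009 -0.0011  0.0012] F [-0.11 -0.71  0.84] q6 -1.46 t 3.07
0.5333502634040026 [ 0.01368258 -0.01274205  0.00494375]
```

View pics/w2.png

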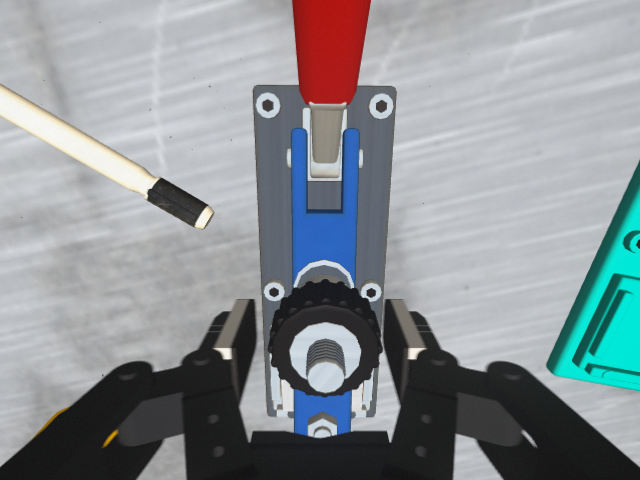

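The jaws straddle the nut at (327,345), centred. Closing and making the first turn of 1.25 rad, the least it can be loose.

Request:
carry_out(
  increments=[
    {"tx": 0,"ty": 0,"tz": 0,"rx": 0,"ry": 0,"rz": 0,"fingers": 220},
    {"tx": 0,"ty": 0,"tz": 0,"rx": 0,"ry": 0,"rz": 0,"fingers": 220},
    {"tx": 0,"ty": 0,"tz": 0,"rx": 0,"ry": 0,"rz": 0,"fingers": 220},
    {"tx": 0,"ty": 0,"tz": 0,"rx": 0,"ry": 0,"rz": 0,"fingers": 220},
    {"tx": 0,"ty": 0,"tz": 0,"rx": 0,"ry": 0,"rz": 0.05,"fingers": 220},
  ],
)

```text
clock: 3.48
tool_pos: [0.6077, 0.0343, 0.0835]
tcp_rot: [0.001, 0.801, 0.599, 0.002]
ft_force: [0.8, 6.2, 6.7]
width: 0.422
```

Request:
carry_out(
  increments=[
    {"tx": 0,"ty": 0,"tz": 0.00016,"rx": 0,"ry": 0,"rz": 0.12,"fingers": 220},
    {"tx": 0,"ty": 0,"tz": 0.00016,"rx": 0,"ry": 0,"rz": 0.12,"fingers": 220},
    {"tx": 0,"ty": 0,"tz": 0.00016,"rx": 0,"ry": 0,"rz": 0.12,"fingers": 220},
    {"tx": 0,"ty": 0,"tz": 0.00016,"rx": 0,"ry": 0,"rz": 0.12,"fingers": 220},
    {"tx": 0,"ty": 0,"tz": 0.00016,"rx": 0,"ry": 0,"rz": 0.12,"fingers": 220},
  ],
)

```text
clock: 3.9
tool_pos: [0.6073, 0.0338, 0.0827]
tcp_rot: [0.0, 0.943, 0.333, 0.002]
ft_force: [-0.4, 4.0, 7.1]
width: 0.426
```

```bash
python3 - <<'E'
from h import *
f=grab_frame("wrist"); cv2.imwrite("pics/w3.png",f["image"][:,:,::-1])
go([.6065,.0338,.082]); p,R,s=pose(); print(s["width"],s["torque"])
E
```

```text
p [0.6073 0.0338 0.0827] ang 0.67 tool delta [-0.0006 -0.0005  0.0007] F [-0.24  5.19  7.27] q6 -0.8 t 3.95
0.4252103346239169 [ 0.63116278  0.23117692 -0.09785432]
```

View pics/w3.png

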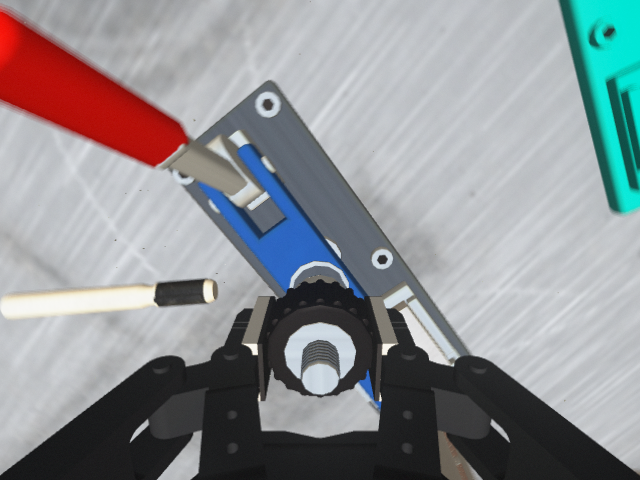

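Request:
carry_out(
  increments=[
    {"tx": 0,"ty": 0,"tz": 0.00016,"rx": 0,"ry": 0,"rz": 0.12,"fingers": 220},
    {"tx": 0,"ty": 0,"tz": 0.00016,"rx": 0,"ry": 0,"rz": 0.12,"fingers": 220},
    {"tx": 0,"ty": 0,"tz": 0.00016,"rx": 0,"ry": 0,"rz": 0.12,"fingers": 220},
    {"tx": 0,"ty": 0,"tz": 0.00016,"rx": 0,"ry": 0,"rz": 0.12,"fingers": 220},
    {"tx": 0,"ty": 0,"tz": 0.00016,"rx": 0,"ry": 0,"rz": 0.12,"fingers": 220},
  ],
)

```text
clock: 4.37
tool_pos: [0.6067, 0.0336, 0.082]
tcp_rot: [-0.0, 0.999, 0.039, 0.001]
ft_force: [-2.6, 3.6, 8.6]
width: 0.427
```

```bash
python3 - <<'E'
from h import *
f=grab_frame("wrist"); cv2.imwrite("pics/w4.png",f["image"][:,:,::-1])
go([.6065,.0338,.082]); p,R,s=pose(); print(s["width"],s["torque"],s["effort"][5])
a=cv2.imread("pics/w3.png")[260:420,240:410]; b=cv2.imread("pics/w4.png")[260:420,240:410]
cv2.imwrite("pics/cmp.png",cv2.convertScaleAbs(cv2.resize(np.hstack([a,b]),None,fx=2.3,fy=2.3),alpha=1.8))
E
```

```text
p [0.6067 0.0336 0.0819] ang 0.07 tool delta [-0.0002 -0.0002 -0.0001] F [-1.97  3.47  7.82] q6 -0.2 t 4.42
0.4241074548715415 [ 0.56261848  0.4830808  -0.03178396] -0.24749217554926872
```

View pics/cmp.png

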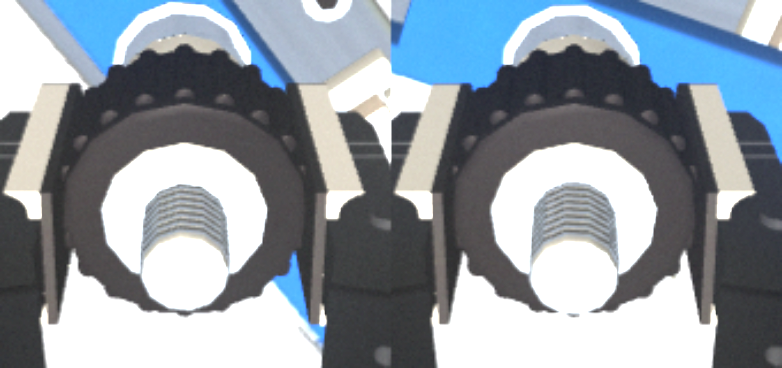

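Same knurl pattern in the tool frame before and after, so the nut turns with the jaws: 1.26 rad done. Now release, rise, turn the wrist back and close the fingers, to feel the lever from its nut side.

Request:
carry_out(
  increments=[
    {"tx": 0,"ty": 0,"tz": 0,"rx": 0,"ry": 0,"rz": 0,"fingers": 60},
    {"tx": 0,"ty": 0,"tz": 0,"rx": 0,"ry": 0,"rz": 0,"fingers": 60},
    {"tx": 0,"ty": 0,"tz": -0.01,"rx": 0,"ry": 0,"rz": 0,"fingers": 60},
    {"tx": 0,"ty": 0,"tz": -0.03,"rx": 0,"ry": 0,"rz": 0,"fingers": 60},
    {"tx": 0,"ty": 0,"tz": -0.03,"rx": 0,"ry": 0,"rz": -0.115,"fingers": 60},
  ],
)

```text
clock: 4.83
tool_pos: [0.6049, 0.0325, 0.1496]
tcp_rot: [-0.0, 0.995, 0.099, -0.002]
ft_force: [1.2, 0.4, 0.7]
width: 0.766
```

Request:
carry_out(
  increments=[
    {"tx": 0,"ty": 0,"tz": 0,"rx": 0,"ry": 0,"rz": -0.115,"fingers": 255},
    {"tx": 0,"ty": 0,"tz": 0,"rx": 0,"ry": 0,"rz": -0.115,"fingers": 255},
    {"tx": 0,"ty": 0,"tz": 0,"rx": 0,"ry": 0,"rz": -0.115,"fingers": 255},
    {"tx": 0,"ty": 0,"tz": 0,"rx": 0,"ry": 0,"rz": -0.115,"fingers": 255},
    {"tx": 0,"ty": 0,"tz": 0,"rx": 0,"ry": 0,"rz": -0.115,"fingers": 255},
  ],
)

```text
clock: 5.25
tool_pos: [0.6063, 0.0324, 0.1506]
tcp_rot: [0.0, 0.925, 0.38, 0.0]
ft_force: [0.1, 0.3, 0.4]
width: 0.053
```

Request:
carry_out(
  increments=[
    {"tx": 0,"ty": 0,"tz": 0,"rx": 0,"ry": 0,"rz": -0.115,"fingers": 255},
    {"tx": 0,"ty": 0,"tz": 0,"rx": 0,"ry": 0,"rz": -0.115,"fingers": 255},
    {"tx": 0,"ty": 0,"tz": 0,"rx": 0,"ry": 0,"rz": -0.115,"fingers": 255},
    {"tx": 0,"ty": 0,"tz": 0,"rx": 0,"ry": 0,"rz": -0.115,"fingers": 255},
    {"tx": 0,"ty": 0,"tz": 0,"rx": 0,"ry": 0,"rz": -0.115,"fingers": 255},
  ],
)

```text
clock: 5.67
tool_pos: [0.6063, 0.0324, 0.1505]
tcp_rot: [0.0, 0.779, 0.626, 0.0]
ft_force: [0.0, -0.6, 0.4]
width: 0.003
```

```bash
cat >> h.py <<'E'
ST=np.array([.6065,.0338]); FX=np.array([-.971,.238])
def tgt(s,z): return np.r_[ST+FX*s,z]
def lift(v): return .009*np.cos(v-1.42)
def corner(th,r=.085,half=.011,tilt=None):
    # returns tcp (s,z) for front-bottom finger corner touching lever inner face at lean th
    v=th-.2-(0.1*max(0,(0.95-th)/.75)); zp=.045+lift(v)
    s=.06+r*np.sin(th)-.0065*np.cos(th)-half; z=zp+r*np.cos(th)+.0065*np.sin(th)
    return np.array([s,z])
def lean(half=.011):
    p,R,s=pose(); d=(p[:2]-ST)@FX+half; z=p[2]
    best=min(np.arange(0.1,1.8,.005),key=lambda th:abs((d-.06)*np.cos(th)-(z-.045-lift(th-.2))*np.sin(th)+.0065))
    r=np.hypot(d-.06,z-.045-lift(best-.2)); lat=(p[:2]-ST)@np.array([-FX[1],FX[0]])
    F=s["ft_force"]; Fs=F[:2]@FX; Ft=-(Fs*np.cos(best)-F[2]*np.sin(best))
    print("lean",round(best,3),"v~",round(best-.2,3),"r",r.round(4),"lat",lat.round(4),"s,z",(d-half).round(4),z.round(4),"Fs,Fz",Fs.round(2),F[2].round(2),"push",Ft.round(2))
E
python3 - <<'E'
from h import *
go(tgt(.052,.118))
t=[corner(x) for x in np.arange(.35,1.65,.1)]
for a,b,x in zip(t,t[1:],np.arange(.35,1.65,.1)): print(round(x,2),a.round(4),(b-a).round(4))
f=grab_frame("top"); cv2.imwrite("pics/t1.png",cv2.resize(f["image"][180:360,280:460],None,fx=3,fy=3)[:,:,::-1])
E
```

```text
p [0.6063 0.0324 0.1505] ang 1.354 tool delta [ 0.0027 -0.0521  0.0324] F [ 0.   -0.56  0.45] q6 -1.48 t 5.67
0.35 [0.072 0.129] [ 0.0081 -0.0017]
0.45 [0.0801 0.1273] [ 0.0078 -0.0026]
0.55 [0.0879 0.1248] [ 0.0074 -0.0034]
0.65 [0.0953 0.1214] [ 0.0069 -0.0041]
0.75 [0.1022 0.1172] [ 0.0064 -0.0049]
0.85 [0.1086 0.1124] [ 0.0058 -0.0056]
0.95 [0.1144 0.1068] [ 0.0051 -0.0063]
1.05 [0.1195 0.1005] [ 0.0044 -0.0068]
1.15 [0.1239 0.0937] [ 0.0037 -0.0073]
1.25 [0.1276 0.0864] [ 0.0029 -0.0077]
1.35 [0.1305 0.0786] [ 0.0021 -0.0081]
1.45 [0.1326 0.0706] [ 0.0012 -0.0083]
```

Request:
carry_out(
  increments=[
    {"tx": 0.0013,"ty": -0.03,"tz": 0,"rx": 0,"ry": 0,"rz": 0.02,"fingers": 255},
    {"tx": 0.0013,"ty": -0.022,"tz": 0.01,"rx": 0,"ry": 0,"rz": 0,"fingers": 255},
    {"tx": 0,"ty": 0,"tz": 0.012,"rx": 0,"ry": 0,"rz": 0,"fingers": 255},
    {"tx": 0,"ty": 0,"tz": 0,"rx": 0,"ry": 0,"rz": 0,"fingers": 255},
    {"tx": 0,"ty": 0,"tz": 0,"rx": 0,"ry": 0,"rz": 0,"fingers": 255},
  ],
)

```text
clock: 6.13
tool_pos: [0.5562, 0.047, 0.1281]
tcp_rot: [0.0, 0.788, 0.616, -0.0]
ft_force: [0.9, -0.4, 0.4]
width: 0.002
```

```bash
python3 - <<'E'
from h import *
go(tgt(.072,.129)); lean()
f=grab_frame("side"); a=cv2.resize(f["image"][150:320,260:460],None,fx=2,fy=2)
w=grab_frame("wrist"); b=cv2.resize(w["image"],(400,300))
c=np.zeros((340,800,3),np.uint8); c[:,:400]=a; c[:300,400:]=b
cv2.imwrite("pics/l1.png",c[:,:,::-1])
E
```

```text
p [0.5562 0.047  0.1281] ang 1.327 tool delta [-0.0009 -0.02   -0.0009] F [ 0.88 -0.37  0.37] q6 -1.44 t 6.13
lean 0.115 v~ -0.085 r 0.0825 lat -0.0008 s,z 0.052 0.1281 Fs,Fz -0.95 0.37 push 0.98
```

View pics/l1.png

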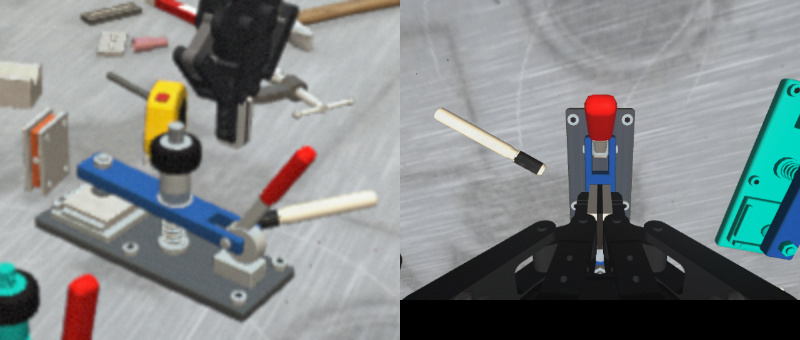

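The side view shows the fingertips (235,130) on the nut side of the red grip (290,175), and the wrist view shows them in line with the lever. Pushing along the arc.

Request:
carry_out(
  increments=[
    {"tx": 0,"ty": -0.01,"tz": 0,"rx": 0,"ry": 0,"rz": 0,"fingers": 255},
    {"tx": 0,"ty": -0.01,"tz": -0.001,"rx": 0,"ry": 0,"rz": 0,"fingers": 255},
    {"tx": 0,"ty": -0.008,"tz": 0.0017,"rx": 0,"ry": 0,"rz": 0,"fingers": 255},
    {"tx": 0,"ty": -0.0078,"tz": 0.0026,"rx": 0,"ry": 0,"rz": 0,"fingers": 255},
    {"tx": 0,"ty": -0.0074,"tz": 0.0034,"rx": 0,"ry": 0,"rz": 0,"fingers": 255},
  ],
)

```text
clock: 6.65
tool_pos: [0.5137, 0.0577, 0.1214]
tcp_rot: [0.001, 0.788, 0.616, 0.001]
ft_force: [0.9, -0.3, 1.6]
width: -0.002
```

```bash
python3 - <<'E'
from h import *
lean()
E
```

```text
lean 0.66 v~ 0.46 r 0.0852 lat -0.0011 s,z 0.0958 0.1214 Fs,Fz -0.91 1.64 push 1.72
```

Request:
carry_out(
  increments=[
    {"tx": 0,"ty": -0.0035,"tz": 0.002,"rx": 0,"ry": 0,"rz": 0,"fingers": 255},
    {"tx": 0,"ty": -0.0034,"tz": 0.0021,"rx": 0,"ry": 0,"rz": 0,"fingers": 255},
    {"tx": 0,"ty": -0.0032,"tz": 0.0024,"rx": 0,"ry": 0,"rz": 0,"fingers": 255},
    {"tx": 0,"ty": -0.0032,"tz": 0.0025,"rx": 0,"ry": 0,"rz": 0,"fingers": 255},
  ],
)

```text
clock: 6.98
tool_pos: [0.5013, 0.0607, 0.112]
tcp_rot: [0.0, 0.788, 0.616, 0.0]
ft_force: [0.9, -0.2, 2.5]
width: -0.001
```

```bash
python3 - <<'E'
from h import *
lean()
f=grab_frame("side"); a=cv2.resize(f["image"][150:320,260:460],None,fx=2,fy=2)
w=grab_frame("wrist"); b=cv2.resize(w["image"],(400,300))
c=np.zeros((340,800,3),np.uint8); c[:,:400]=a; c[:300,400:]=b
cv2.imwrite("pics/l2.png",c[:,:,::-1])
E
```

```text
lean 0.855 v~ 0.655 r 0.0849 lat -0.0011 s,z 0.1086 0.112 Fs,Fz -0.92 2.46 push 2.46
```

View pics/l2.png

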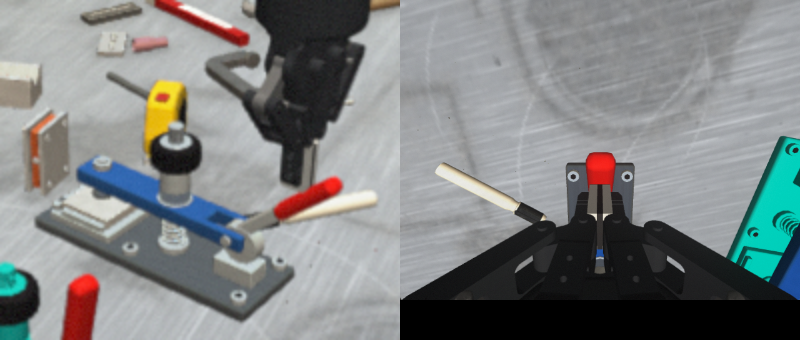

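```bash
cat >> h.py <<'E'
def vlean(f=None,show=False):
    f=f or grab_frame("side"); hsv=cv2.cvtColor(f["image"],cv2.COLOR_RGB2HSV)
    m=(((hsv[...,0]<8)|(hsv[...,0]>172))&(hsv[...,1]>140)).astype(np.uint8)
    ref=proj(f,tgt(.11,.10))[0]; roi=np.zeros_like(m); cv2.circle(roi,tuple(ref.astype(int).tolist()),55,1,-1); m&=roi
    n,l,st,ce=cv2.connectedComponentsWithStats(m)
    k=[i for i in range(1,n) if st[i,4]>60]; i=min(k,key=lambda i:np.hypot(*(ce[i]-ref))); 
    v,u=np.nonzero(l==i)
    p=cv2.undistortPoints(np.stack([u,v],-1).reshape(-1,1,2).astype(float),K(f),np.array(f["D"])).reshape(-1,2)
    R=np.array(f["R"]); o=-R.T@np.array(f["t"]); d=np.c_[p,np.ones(len(p))]@R
    n3=np.array([-FX[1],FX[0],0]); lam=-((o-np.r_[ST,0])@n3)/(d@n3); X=o+lam[:,None]*d
    s=(X[:,:2]-ST)@FX; z=X[:,2]; c=np.array([s.mean(),z.mean()])
    e=np.linalg.svd(np.c_[s,z]-c,full_matrices=False)[2][0]; e*=np.sign(e[0]) 
    print("vis: n",len(s),"px",ce[i].round(0),"centre s,z",c.round(4),"axis lean",np.arctan2(e[0],e[1]).round(3),"from pin(.052)",np.arctan2(c[0]-.06,c[1]-.052).round(3),"r",np.hypot(c[0]-.06,c[1]-.052).round(4))
E
python3 - <<'E'
from h import *
lean(); vlean(); lean(); lean(); print(observe()["clock"])
E
```

```text
lean 0.865 v~ 0.665 r 0.085 lat -0.0011 s,z 0.1093 0.1114 Fs,Fz -0.06 -0.62 push -0.44
vis: n 297 px [414. 249.] centre s,z [0.1188 0.1021] axis lean 0.834 from pin(.052) 0.866 r 0.0772
lean 0.865 v~ 0.665 r 0.0849 lat -0.001 s,z 0.1092 0.1115 Fs,Fz -0.23 0.35 push 0.42
lean 0.865 v~ 0.665 r 0.0849 lat -0.001 s,z 0.1092 0.1115 Fs,Fz -0.23 0.35 push 0.42
7.1333
```

Contact and vision agree (lean 0.866), and there is no bite so far. Continuing.

Request:
carry_out(
  increments=[
    {"tx": 0,"ty": -0.0027,"tz": 0.003,"rx": 0,"ry": 0,"rz": 0,"fingers": 255},
    {"tx": 0,"ty": -0.0026,"tz": 0.0031,"rx": 0,"ry": 0,"rz": 0,"fingers": 255},
    {"tx": 0,"ty": -0.0023,"tz": 0.0033,"rx": 0,"ry": 0,"rz": 0,"fingers": 255},
    {"tx": 0,"ty": 0,"tz": 0,"rx": 0,"ry": 0,"rz": 0,"fingers": 255},
    {"tx": 0,"ty": 0,"tz": 0,"rx": 0,"ry": 0,"rz": 0,"fingers": 255},
  ],
)

```text
clock: 7.55
tool_pos: [0.4933, 0.0626, 0.1021]
tcp_rot: [-0.0, 0.788, 0.616, -0.0]
ft_force: [-0.3, 0.1, -0.4]
width: -0.001
```

```bash
python3 -c "
from h import *
lean()"
```

```text
lean 1.015 v~ 0.815 r 0.0841 lat -0.001 s,z 0.1168 0.1021 Fs,Fz 0.29 -0.4 push -0.49
```

Request:
carry_out(
  increments=[
    {"tx": 0,"ty": -0.0022,"tz": 0.0034,"rx": 0,"ry": 0,"rz": 0,"fingers": 255},
    {"tx": 0,"ty": -0.0021,"tz": 0.0035,"rx": 0,"ry": 0,"rz": 0,"fingers": 255},
    {"tx": 0,"ty": -0.0019,"tz": 0.0036,"rx": 0,"ry": 0,"rz": 0,"fingers": 255},
    {"tx": 0,"ty": 0,"tz": 0,"rx": 0,"ry": 0,"rz": 0,"fingers": 255},
    {"tx": 0,"ty": 0,"tz": 0,"rx": 0,"ry": 0,"rz": 0,"fingers": 255},
  ],
)

```text
clock: 7.97
tool_pos: [0.4874, 0.0641, 0.0916]
tcp_rot: [-0.0, 0.788, 0.616, -0.0]
ft_force: [0.2, -0.0, 0.2]
width: 0.001
```

```bash
python3 -c "
from h import *
lean()"
```

```text
lean 1.17 v~ 0.97 r 0.0833 lat -0.001 s,z 0.1229 0.0916 Fs,Fz -0.17 0.24 push 0.28
```

Request:
carry_out(
  increments=[
    {"tx": 0,"ty": -0.0018,"tz": 0.0036,"rx": 0,"ry": 0,"rz": 0,"fingers": 255},
    {"tx": 0,"ty": -0.0016,"tz": 0.0037,"rx": 0,"ry": 0,"rz": 0,"fingers": 255},
    {"tx": 0,"ty": 0,"tz": 0,"rx": 0,"ry": 0,"rz": 0,"fingers": 255},
    {"tx": 0,"ty": 0,"tz": 0,"rx": 0,"ry": 0,"rz": 0,"fingers": 255},
  ],
)

```text
clock: 8.3
tool_pos: [0.4842, 0.0649, 0.0844]
tcp_rot: [-0.0, 0.788, 0.616, -0.0]
ft_force: [-0.0, -1.5, -0.5]
width: -0.001
```

```bash
python3 -c "
from h import *
lean()"
```

```text
lean 1.265 v~ 1.065 r 0.0832 lat -0.001 s,z 0.1262 0.0844 Fs,Fz -0.35 -0.54 push -0.41
```

Request:
carry_out(
  increments=[
    {"tx": 0,"ty": -0.0015,"tz": 0.0038,"rx": 0,"ry": 0,"rz": 0,"fingers": 255},
    {"tx": 0,"ty": -0.0013,"tz": 0.0039,"rx": 0,"ry": 0,"rz": 0,"fingers": 255},
    {"tx": 0,"ty": -0.0012,"tz": 0.0039,"rx": 0,"ry": 0,"rz": 0,"fingers": 255},
    {"tx": 0,"ty": 0,"tz": 0,"rx": 0,"ry": 0,"rz": 0,"fingers": 255},
    {"tx": 0,"ty": 0,"tz": 0,"rx": 0,"ry": 0,"rz": 0,"fingers": 255},
  ],
)

```text
clock: 8.72
tool_pos: [0.4801, 0.0659, 0.0727]
tcp_rot: [-0.0, 0.788, 0.616, -0.0]
ft_force: [0.7, 0.0, -0.1]
width: 0.0
```

```bash
python3 -c "
from h import *
lean();vlean()"
```

```text
lean 1.42 v~ 1.22 r 0.0835 lat -0.0011 s,z 0.1304 0.0727 Fs,Fz -0.66 -0.14 push -0.04
vis: n 346 px [424. 277.] centre s,z [0.139  0.0627] axis lean 1.357 from pin(.052) 1.436 r 0.0797
```

No bite up to v≈1.2, so at least 0.75 rad more is needed. I'll grip the lever across its sides and swing it back, after checking clearance to the marker.

```bash
python3 - <<'E'
from h import *
f=grab_frame("top")
for uv in ((397,292),(444,346)):
    X=ray(f,*uv,.01); print(uv,X.round(3),"s",((X[:2]-ST)@FX).round(3),"lat",((X[:2]-ST)@np.array([-FX[1],FX[0]])).round(3))
go(tgt(.144,.050))
t=[(lambda th:(.06+.085*np.sin(th),.045+lift(th-.2)+.085*np.cos(th)))(x) for x in np.arange(1.42,.5,-.12)]
print(np.round(t,4)); print(np.diff(t,axis=0).round(4))
E
```

```text
(397, 292) [ 0.571 -0.036  0.01 ] s 0.018 lat 0.076
(444, 346) [ 0.478 -0.118  0.01 ] s 0.089 lat 0.178
p [0.4803 0.0658 0.073 ] ang 1.328 tool delta [-0.0011 -0.0138  0.023 ] F [-0.56  0.14 -0.01] q6 -1.42 t 8.82
[[0.144  0.0666]
 [0.1419 0.0763]
 [0.1386 0.0855]
 [0.1342 0.0942]
 [0.1286 0.1021]
 [0.1221 0.1093]
 [0.1148 0.1155]
 [0.1066 0.1207]]
[[-0.0021  0.0097]
 [-0.0033  0.0092]
 [-0.0044  0.0087]
 [-0.0055  0.008 ]
 [-0.0065  0.0071]
 [-0.0074  0.0062]
 [-0.0082  0.0052]]
```

Request:
carry_out(
  increments=[
    {"tx": 0,"ty": 0,"tz": -0.02,"rx": 0,"ry": 0,"rz": 0,"fingers": 255},
    {"tx": 0,"ty": 0,"tz": -0.01,"rx": 0,"ry": 0,"rz": 0,"fingers": 110},
    {"tx": 0.001,"ty": -0.014,"tz": 0,"rx": 0,"ry": 0,"rz": 0,"fingers": 110},
    {"tx": 0,"ty": 0,"tz": 0,"rx": 0,"ry": 0,"rz": 0,"fingers": 110},
    {"tx": 0,"ty": 0,"tz": 0,"rx": 0,"ry": 0,"rz": 0,"fingers": 110},
  ],
)

```text
clock: 9.23
tool_pos: [0.4671, 0.0702, 0.1035]
tcp_rot: [0.0, 0.787, 0.616, 0.0]
ft_force: [-0.0, 0.1, 0.1]
width: 0.561
```

Request:
carry_out(
  increments=[
    {"tx": 0,"ty": 0,"tz": 0.02,"rx": 0,"ry": 0,"rz": 0,"fingers": 110},
    {"tx": 0,"ty": 0,"tz": 0.02,"rx": 0,"ry": 0,"rz": 0,"fingers": 110},
    {"tx": 0,"ty": 0,"tz": 0.014,"rx": 0,"ry": 0,"rz": 0,"fingers": 110},
    {"tx": 0,"ty": 0,"tz": 0,"rx": 0,"ry": 0,"rz": 0,"fingers": 255},
    {"tx": 0,"ty": 0,"tz": 0,"rx": 0,"ry": 0,"rz": 0,"fingers": 255},
  ],
)

```text
clock: 9.65
tool_pos: [0.4671, 0.07, 0.0486]
tcp_rot: [-0.001, 0.788, 0.616, -0.001]
ft_force: [0.2, 0.3, 1.2]
width: 0.302
```

Request:
carry_out(
  increments=[
    {"tx": 0,"ty": 0,"tz": 0,"rx": 0,"ry": 0,"rz": 0,"fingers": 255},
    {"tx": 0,"ty": 0,"tz": 0,"rx": 0,"ry": 0,"rz": 0,"fingers": 255},
  ],
)

```text
clock: 9.82
tool_pos: [0.4677, 0.0698, 0.0498]
tcp_rot: [0.0, 0.788, 0.616, 0.0]
ft_force: [-0.2, -1.4, -2.8]
width: 0.2
```

```bash
python3 -c "
from h import *
go(tgt(.144,.05)); vlean()
w=grab_frame('wrist'); cv2.imwrite('pics/w5.png',w['image'][:,:,::-1])"
```

```text
p [0.4677 0.0698 0.0498] ang 1.328 tool delta [-0.0019 -0.0006 -0.0002] F [-0.19 -1.4  -2.76] q6 -1.42 t 9.82
vis: n 87 px [410. 274.] centre s,z [0.1156 0.0585] axis lean 1.044 from pin(.052) 1.455 r 0.056
```

View pics/w5.png

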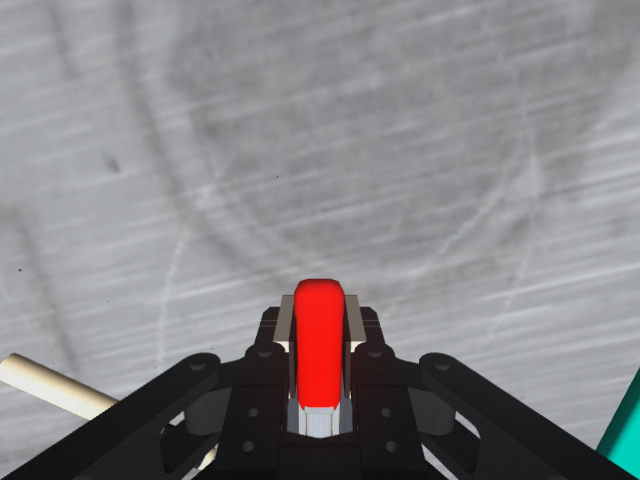

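Request:
carry_out(
  increments=[
    {"tx": 0,"ty": 0.0021,"tz": -0.0097,"rx": 0,"ry": 0,"rz": 0,"fingers": 255},
    {"tx": 0,"ty": 0.0033,"tz": -0.0092,"rx": 0,"ry": 0,"rz": 0,"fingers": 255},
    {"tx": 0,"ty": 0.0044,"tz": -0.0087,"rx": 0,"ry": 0,"rz": 0,"fingers": 255},
    {"tx": 0,"ty": 0.0055,"tz": -0.008,"rx": 0,"ry": 0,"rz": 0,"fingers": 255},
    {"tx": 0,"ty": 0.0065,"tz": -0.0071,"rx": 0,"ry": 0,"rz": 0,"fingers": 255},
  ],
)

```text
clock: 10.33
tool_pos: [0.4867, 0.065, 0.0917]
tcp_rot: [-0.002, 0.788, 0.616, -0.002]
ft_force: [-3.2, -0.8, -8.5]
width: 0.196
```

Request:
carry_out(
  increments=[
    {"tx": 0,"ty": 0.0074,"tz": -0.0062,"rx": 0,"ry": 0,"rz": 0,"fingers": 255},
    {"tx": 0,"ty": 0.004,"tz": -0.0026,"rx": 0,"ry": 0,"rz": 0,"fingers": 255},
    {"tx": 0,"ty": 0,"tz": 0,"rx": 0,"ry": 0,"rz": 0,"fingers": 255},
    {"tx": 0,"ty": 0,"tz": 0,"rx": 0,"ry": 0,"rz": 0,"fingers": 110},
    {"tx": 0,"ty": 0,"tz": 0,"rx": 0,"ry": 0,"rz": 0,"fingers": 110},
  ],
)

```text
clock: 10.75
tool_pos: [0.5014, 0.0621, 0.1018]
tcp_rot: [0.001, 0.788, 0.616, 0.002]
ft_force: [0.1, -0.2, -0.6]
width: 0.468
```

Request:
carry_out(
  increments=[
    {"tx": 0,"ty": 0,"tz": -0.02,"rx": 0,"ry": 0,"rz": 0,"fingers": 110},
    {"tx": 0,"ty": 0,"tz": -0.04,"rx": 0,"ry": 0,"rz": 0,"fingers": 110},
    {"tx": 0,"ty": 0,"tz": -0.01,"rx": 0,"ry": 0,"rz": 0,"fingers": 60},
    {"tx": 0,"ty": 0,"tz": 0,"rx": 0,"ry": 0,"rz": 0,"fingers": 60},
  ],
)

```text
clock: 11.08
tool_pos: [0.5035, 0.062, 0.1754]
tcp_rot: [0.004, 0.787, 0.616, 0.004]
ft_force: [0.3, -1.3, 0.4]
width: 0.766
```

```bash
python3 -c "
from h import *
vlean()
go(tgt(0,.165)); 
w=grab_frame('side'); cv2.imwrite('pics/s5.png',cv2.resize(w['image'][150:320,260:460],None,fx=3,fy=3)[:,:,::-1])"
```

```text
vis: n 282 px [412. 246.] centre s,z [0.1144 0.1064] axis lean 0.757 from pin(.052) 0.785 r 0.0769
p [0.5019 0.0621 0.1732] ang 1.328 tool delta [-0.0024  0.1083  0.009 ] F [ 0.03  0.05 -0.48] q6 -1.43 t 11.13
```

View pics/s5.png

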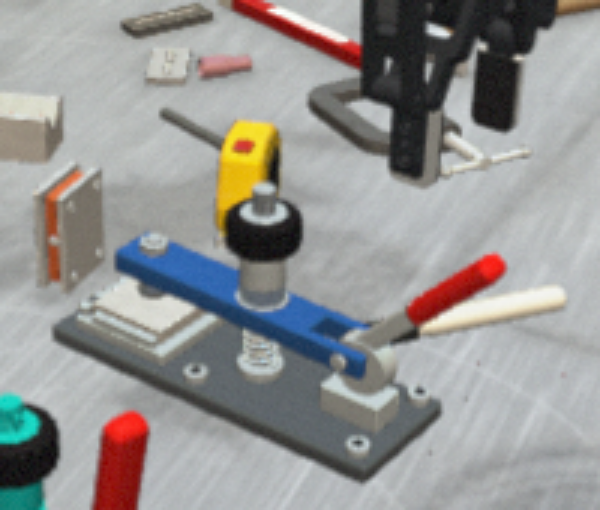

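Lever is parked at lean 0.785 (red grip at (455,288) in the crop), well short of where it would bite. Regripping the nut for another 0.7 rad.

Request:
carry_out(
  increments=[
    {"tx": -0.0008,"ty": 0.036,"tz": 0,"rx": 0,"ry": 0,"rz": 0,"fingers": 40},
    {"tx": -0.0008,"ty": 0.036,"tz": 0,"rx": 0,"ry": 0,"rz": 0,"fingers": 20},
    {"tx": -0.0008,"ty": 0.036,"tz": 0,"rx": 0,"ry": 0,"rz": 0,"fingers": 20},
    {"tx": 0,"ty": 0,"tz": 0,"rx": 0,"ry": 0,"rz": 0,"fingers": 20},
    {"tx": 0,"ty": 0,"tz": 0,"rx": 0,"ry": 0,"rz": 0,"fingers": 20},
  ],
)

```text
clock: 11.6
tool_pos: [0.6044, 0.0332, 0.1681]
tcp_rot: [-0.001, 0.788, 0.616, -0.001]
ft_force: [-1.3, 0.5, -0.9]
width: 0.914
```

```bash
python3 -c "
from h import *
go(tgt(0,.0815))"
```

```text
p [0.6044 0.0332 0.1681] ang 1.327 tool delta [0.0011 0.0022 0.0866] F [-1.3   0.47 -0.87] q6 -1.46 t 11.6
```

Request:
carry_out(
  increments=[
    {"tx": 0.0005,"ty": 0,"tz": 0.03,"rx": 0,"ry": 0,"rz": 0,"fingers": 20},
    {"tx": 0,"ty": 0,"tz": 0.03,"rx": 0,"ry": 0,"rz": 0,"fingers": 20},
    {"tx": 0,"ty": 0,"tz": 0.027,"rx": 0,"ry": 0,"rz": 0,"fingers": 20},
    {"tx": 0,"ty": 0,"tz": 0,"rx": 0,"ry": 0,"rz": 0,"fingers": 20},
    {"tx": 0,"ty": 0,"tz": 0,"rx": 0,"ry": 0,"rz": 0,"fingers": 60},
  ],
)

```text
clock: 12.02
tool_pos: [0.6015, 0.0349, 0.0821]
tcp_rot: [-0.002, 0.787, 0.616, -0.002]
ft_force: [-0.1, -0.4, 0.8]
width: 0.8
```

```bash
python3 -c "
from h import *
go(tgt(0,.0815))"
```

```text
p [0.6015 0.0349 0.0821] ang 1.328 tool delta [0.0001 0.0052 0.0005] F [-0.07 -0.37  0.8 ] q6 -1.46 t 12.02
```

Request:
carry_out(
  increments=[
    {"tx": 0,"ty": 0.003,"tz": 0,"rx": 0,"ry": 0,"rz": 0,"fingers": 80},
    {"tx": 0,"ty": 0,"tz": 0,"rx": 0,"ry": 0,"rz": 0,"fingers": 100},
    {"tx": 0,"ty": 0,"tz": 0,"rx": 0,"ry": 0,"rz": 0,"fingers": 100},
  ],
)

```text
clock: 12.27
tool_pos: [0.6083, 0.0335, 0.0859]
tcp_rot: [0.001, 0.787, 0.616, 0.001]
ft_force: [0.3, -0.4, 0.4]
width: 0.609
```

```bash
python3 -c "
from h import *
go(tgt(0,.0815))"
```

```text
p [0.6083 0.0335 0.0859] ang 1.328 tool delta [-0.0001 -0.0019  0.0044] F [ 0.25 -0.43  0.38] q6 -1.46 t 12.27
```

Request:
carry_out(
  increments=[
    {"tx": 0,"ty": -0.0015,"tz": 0.004,"rx": 0,"ry": 0,"rz": 0,"fingers": 220},
    {"tx": 0,"ty": 0,"tz": 0,"rx": 0,"ry": 0,"rz": 0,"fingers": 220},
    {"tx": 0,"ty": 0,"tz": 0,"rx": 0,"ry": 0,"rz": 0,"fingers": 220},
    {"tx": 0,"ty": 0,"tz": 0,"rx": 0,"ry": 0,"rz": 0,"fingers": 220},
    {"tx": 0,"ty": 0,"tz": 0.00013,"rx": 0,"ry": 0,"rz": 0.1,"fingers": 220},
  ],
)

```text
clock: 12.68
tool_pos: [0.6067, 0.0346, 0.0812]
tcp_rot: [0.001, 0.817, 0.577, 0.002]
ft_force: [1.3, 2.8, 7.2]
width: 0.43
```

Request:
carry_out(
  increments=[
    {"tx": 0,"ty": 0,"tz": 0.00016,"rx": 0,"ry": 0,"rz": 0.12,"fingers": 220},
    {"tx": 0,"ty": 0,"tz": 0.00016,"rx": 0,"ry": 0,"rz": 0.12,"fingers": 220},
    {"tx": 0,"ty": 0,"tz": 0.00016,"rx": 0,"ry": 0,"rz": 0.12,"fingers": 220},
    {"tx": 0,"ty": 0,"tz": 0.00016,"rx": 0,"ry": 0,"rz": 0.12,"fingers": 220},
    {"tx": 0,"ty": 0,"tz": 0.00016,"rx": 0,"ry": 0,"rz": 0.12,"fingers": 220},
  ],
)

```text
clock: 13.1
tool_pos: [0.6066, 0.0345, 0.0804]
tcp_rot: [0.0, 0.952, 0.307, 0.002]
ft_force: [2.4, 2.5, 7.2]
width: 0.427
```

Request:
carry_out(
  increments=[
    {"tx": 0,"ty": 0,"tz": 0,"rx": 0,"ry": 0,"rz": 0,"fingers": 220},
  ],
)

```text
clock: 13.18
tool_pos: [0.6066, 0.0345, 0.0804]
tcp_rot: [0.0, 0.952, 0.306, 0.002]
ft_force: [1.0, 4.3, 7.0]
width: 0.432
```

```bash
python3 -c "
from h import *
go(tgt(0,.0815)); print(pose()[2]['width'])"
```

```text
p [0.6066 0.0345 0.0804] ang 0.622 tool delta [-0.0005  0.0005 -0.0011] F [1.02 4.3  7.  ] q6 -0.75 t 13.18
0.43150395181019563
```

Request:
carry_out(
  increments=[
    {"tx": 0,"ty": 0,"tz": 0,"rx": 0,"ry": 0,"rz": 0,"fingers": 60},
    {"tx": 0,"ty": 0,"tz": 0,"rx": 0,"ry": 0,"rz": 0,"fingers": 60},
    {"tx": 0,"ty": 0,"tz": -0.01,"rx": 0,"ry": 0,"rz": 0,"fingers": 60},
    {"tx": 0,"ty": 0,"tz": -0.03,"rx": 0,"ry": 0,"rz": 0,"fingers": 60},
    {"tx": 0,"ty": 0,"tz": -0.03,"rx": 0,"ry": 0,"rz": -0.116,"fingers": 60},
  ],
)

```text
clock: 13.6
tool_pos: [0.6037, 0.0339, 0.1482]
tcp_rot: [-0.001, 0.932, 0.363, -0.002]
ft_force: [0.1, -0.5, -0.1]
width: 0.763
```

Request:
carry_out(
  increments=[
    {"tx": 0,"ty": 0,"tz": 0,"rx": 0,"ry": 0,"rz": -0.118,"fingers": 255},
    {"tx": 0,"ty": 0,"tz": 0,"rx": 0,"ry": 0,"rz": -0.118,"fingers": 255},
    {"tx": 0,"ty": 0,"tz": 0,"rx": 0,"ry": 0,"rz": -0.118,"fingers": 255},
    {"tx": 0,"ty": 0,"tz": 0,"rx": 0,"ry": 0,"rz": -0.118,"fingers": 255},
    {"tx": 0,"ty": 0,"tz": 0,"rx": 0,"ry": 0,"rz": -0.118,"fingers": 255},
  ],
)

```text
clock: 14.02
tool_pos: [0.6051, 0.0337, 0.1493]
tcp_rot: [0.0, 0.784, 0.621, -0.0]
ft_force: [-0.3, 0.5, 0.3]
width: 0.054
```

Request:
carry_out(
  increments=[
    {"tx": 0,"ty": -0.035,"tz": 0,"rx": 0,"ry": 0,"rz": 0,"fingers": 255},
    {"tx": 0,"ty": -0.035,"tz": 0,"rx": 0,"ry": 0,"rz": 0,"fingers": 255},
    {"tx": 0,"ty": -0.013,"tz": 0.01,"rx": 0,"ry": 0,"rz": 0,"fingers": 255},
    {"tx": 0,"ty": 0,"tz": 0.013,"rx": 0,"ry": 0,"rz": 0,"fingers": 255},
    {"tx": 0,"ty": 0,"tz": 0,"rx": 0,"ry": 0,"rz": 0,"fingers": 255},
  ],
)

```text
clock: 14.43
tool_pos: [0.5223, 0.0537, 0.1246]
tcp_rot: [-0.001, 0.786, 0.619, -0.001]
ft_force: [-0.2, 0.6, 0.1]
width: -0.002
```

```bash
python3 -c "
from h import *
go(np.r_[tgt(corner(.8)[0],corner(.8)[1])]); lean(); vlean()"
```

```text
p [0.5223 0.0537 0.1246] ang 1.335 tool delta [ 0.0008 -0.0188  0.0097] F [-0.2   0.62  0.09] q6 -1.44 t 14.43
lean 0.54 v~ 0.34 r 0.0842 lat 0.0007 s,z 0.0865 0.1246 Fs,Fz 0.34 0.09 push -0.25
vis: n 285 px [412. 246.] centre s,z [0.1145 0.1063] axis lean 0.763 from pin(.052) 0.787 r 0.077
```

Request:
carry_out(
  increments=[
    {"tx": 0,"ty": -0.0095,"tz": 0.004,"rx": 0,"ry": 0,"rz": 0,"fingers": 255},
    {"tx": 0,"ty": -0.0095,"tz": 0.006,"rx": 0,"ry": 0,"rz": 0,"fingers": 255},
    {"tx": 0,"ty": -0.003,"tz": 0.0027,"rx": 0,"ry": 0,"rz": 0,"fingers": 255},
    {"tx": 0,"ty": 0,"tz": 0,"rx": 0,"ry": 0,"rz": 0,"fingers": 255},
    {"tx": 0,"ty": 0,"tz": 0,"rx": 0,"ry": 0,"rz": 0,"fingers": 255},
  ],
)

```text
clock: 14.9
tool_pos: [0.5042, 0.0583, 0.1137]
tcp_rot: [0.0, 0.786, 0.619, 0.0]
ft_force: [-0.5, 0.4, -0.3]
width: 0.0
```

```bash
python3 -c "
from h import *
lean()"
```

```text
lean 0.81 v~ 0.61 r 0.084 lat 0.0005 s,z 0.1052 0.1137 Fs,Fz 0.6 -0.31 push -0.64
```

Request:
carry_out(
  increments=[
    {"tx": 0,"ty": -0.0027,"tz": 0.003,"rx": 0,"ry": 0,"rz": 0,"fingers": 255},
    {"tx": 0,"ty": -0.0025,"tz": 0.0032,"rx": 0,"ry": 0,"rz": 0,"fingers": 255},
    {"tx": 0,"ty": 0,"tz": 0,"rx": 0,"ry": 0,"rz": 0,"fingers": 255},
    {"tx": 0,"ty": 0,"tz": 0,"rx": 0,"ry": 0,"rz": 0,"fingers": 255},
  ],
)

```text
clock: 15.23
tool_pos: [0.4981, 0.0598, 0.1066]
tcp_rot: [-0.0, 0.786, 0.619, -0.0]
ft_force: [1.2, 0.4, 1.1]
width: -0.005
```

```bash
python3 -c "
from h import *
lean()"
```

```text
lean 0.93 v~ 0.73 r 0.083 lat 0.0005 s,z 0.1114 0.1066 Fs,Fz -1.03 1.1 push 1.49
```

Request:
carry_out(
  increments=[
    {"tx": 0,"ty": -0.0024,"tz": 0.0033,"rx": 0,"ry": 0,"rz": 0,"fingers": 255},
    {"tx": 0,"ty": -0.0022,"tz": 0.0034,"rx": 0,"ry": 0,"rz": 0,"fingers": 255},
    {"tx": 0,"ty": 0,"tz": 0,"rx": 0,"ry": 0,"rz": 0,"fingers": 255},
    {"tx": 0,"ty": 0,"tz": 0,"rx": 0,"ry": 0,"rz": 0,"fingers": 255},
  ],
)

```text
clock: 15.57
tool_pos: [0.4932, 0.061, 0.0997]
tcp_rot: [-0.0, 0.786, 0.619, -0.0]
ft_force: [0.7, 0.5, 0.3]
width: 0.002
```

```bash
python3 -c "
from h import *
lean()"
```

```text
lean 1.04 v~ 0.84 r 0.0824 lat 0.0006 s,z 0.1165 0.0997 Fs,Fz -0.56 0.33 push 0.57
```

No bite at v≈0.84; going on.

Request:
carry_out(
  increments=[
    {"tx": 0,"ty": -0.0021,"tz": 0.0034,"rx": 0,"ry": 0,"rz": 0,"fingers": 255},
    {"tx": 0,"ty": -0.0019,"tz": 0.0035,"rx": 0,"ry": 0,"rz": 0,"fingers": 255},
    {"tx": 0,"ty": 0,"tz": 0,"rx": 0,"ry": 0,"rz": 0,"fingers": 255},
    {"tx": 0,"ty": 0,"tz": 0,"rx": 0,"ry": 0,"rz": 0,"fingers": 255},
  ],
)

```text
clock: 15.9
tool_pos: [0.4895, 0.0619, 0.0929]
tcp_rot: [-0.0, 0.786, 0.619, -0.0]
ft_force: [-0.8, -0.2, -1.2]
width: 0.001
```

```bash
python3 -c "
from h import *
lean()"
```

```text
lean 1.14 v~ 0.94 r 0.0817 lat 0.0006 s,z 0.1203 0.0929 Fs,Fz 0.76 -1.24 push -1.44
```

Request:
carry_out(
  increments=[
    {"tx": 0,"ty": -0.0018,"tz": 0.0036,"rx": 0,"ry": 0,"rz": 0,"fingers": 255},
    {"tx": 0,"ty": -0.0017,"tz": 0.0037,"rx": 0,"ry": 0,"rz": 0,"fingers": 255},
    {"tx": 0,"ty": 0,"tz": 0,"rx": 0,"ry": 0,"rz": 0,"fingers": 255},
    {"tx": 0,"ty": 0,"tz": 0,"rx": 0,"ry": 0,"rz": 0,"fingers": 255},
  ],
)

```text
clock: 16.23
tool_pos: [0.4865, 0.0627, 0.0859]
tcp_rot: [0.0, 0.786, 0.619, 0.0]
ft_force: [-0.0, 0.2, 1.7]
width: 0.001
```

```bash
python3 -c "
from h import *
lean()"
```

```text
lean 1.24 v~ 1.04 r 0.0812 lat 0.0005 s,z 0.1234 0.0859 Fs,Fz 0.1 1.67 push 1.55
```

Request:
carry_out(
  increments=[
    {"tx": 0,"ty": -0.0015,"tz": 0.0038,"rx": 0,"ry": 0,"rz": 0,"fingers": 255},
    {"tx": 0,"ty": -0.0013,"tz": 0.0039,"rx": 0,"ry": 0,"rz": 0,"fingers": 255},
    {"tx": 0,"ty": 0,"tz": 0,"rx": 0,"ry": 0,"rz": 0,"fingers": 255},
    {"tx": 0,"ty": 0,"tz": 0,"rx": 0,"ry": 0,"rz": 0,"fingers": 255},
  ],
)

```text
clock: 16.57
tool_pos: [0.4839, 0.0634, 0.0784]
tcp_rot: [0.0, 0.786, 0.619, 0.0]
ft_force: [0.4, -0.2, 3.6]
width: -0.002
```

```bash
python3 -c "
from h import *
lean();vlean()"
```

```text
lean 1.34 v~ 1.14 r 0.081 lat 0.0005 s,z 0.1261 0.0784 Fs,Fz -0.39 3.57 push 3.56
vis: n 342 px [423. 273.] centre s,z [0.1375 0.0697] axis lean 1.271 from pin(.052) 1.346 r 0.0795
```

```bash
python3 -c "
from h import *
for i in range(4): grab_frame('top'); lean()"
```

```text
lean 1.34 v~ 1.14 r 0.081 lat 0.0005 s,z 0.1261 0.0784 Fs,Fz -0.73 4.08 push 4.14
lean 1.34 v~ 1.14 r 0.0809 lat 0.0005 s,z 0.1261 0.0784 Fs,Fz -0.62 4.07 push 4.1
lean 1.34 v~ 1.14 r 0.081 lat 0.0005 s,z 0.1261 0.0784 Fs,Fz 0.19 3.99 push 3.84
lean 1.34 v~ 1.14 r 0.081 lat 0.0005 s,z 0.1261 0.0784 Fs,Fz -0.64 3.57 push 3.62
```

A firm bite: about 3.8 N at v≈1.14, against about 0 at 0.94. So the bite is near v≈0.97, which leaves about 0.45 rad of nut. Opening the lever again.

Request:
carry_out(
  increments=[
    {"tx": 0,"ty": 0,"tz": -0.02,"rx": 0,"ry": 0,"rz": 0,"fingers": 255},
    {"tx": 0,"ty": 0,"tz": -0.01,"rx": 0,"ry": 0,"rz": 0,"fingers": 110},
    {"tx": -0.0005,"ty": -0.0165,"tz": 0,"rx": 0,"ry": 0,"rz": 0,"fingers": 110},
    {"tx": 0,"ty": 0,"tz": 0,"rx": 0,"ry": 0,"rz": 0,"fingers": 110},
    {"tx": 0,"ty": 0,"tz": 0,"rx": 0,"ry": 0,"rz": 0,"fingers": 110},
  ],
)

```text
clock: 17.23
tool_pos: [0.4671, 0.0668, 0.1082]
tcp_rot: [-0.0, 0.786, 0.619, -0.0]
ft_force: [1.1, 0.5, 0.8]
width: 0.559
```

```bash
python3 -c "
from h import *
go(tgt(.143,.055));vlean()"
```

```text
p [0.4671 0.0668 0.1082] ang 1.334 tool delta [0.0011 0.0003 0.0532] F [1.11 0.47 0.82] q6 -1.43 t 17.23
vis: n 364 px [423. 272.] centre s,z [0.1366 0.0703] axis lean 1.287 from pin(.052) 1.336 r 0.0788
```

Request:
carry_out(
  increments=[
    {"tx": 0.0005,"ty": 0,"tz": 0.02,"rx": 0,"ry": 0,"rz": 0,"fingers": 110},
    {"tx": 0,"ty": 0,"tz": 0.02,"rx": 0,"ry": 0,"rz": 0,"fingers": 110},
    {"tx": 0,"ty": 0,"tz": 0.012,"rx": 0,"ry": 0,"rz": 0,"fingers": 110},
    {"tx": 0,"ty": 0,"tz": 0,"rx": 0,"ry": 0,"rz": 0,"fingers": 255},
    {"tx": 0,"ty": 0,"tz": 0,"rx": 0,"ry": 0,"rz": 0,"fingers": 255},
  ],
)

```text
clock: 17.7
tool_pos: [0.4676, 0.0671, 0.0556]
tcp_rot: [-0.001, 0.786, 0.619, -0.001]
ft_force: [-0.2, -0.7, -0.3]
width: 0.295
```

Request:
carry_out(
  increments=[
    {"tx": 0,"ty": 0,"tz": 0,"rx": 0,"ry": 0,"rz": 0,"fingers": 255},
    {"tx": 0,"ty": 0,"tz": 0,"rx": 0,"ry": 0,"rz": 0,"fingers": 255},
    {"tx": 0,"ty": 0.0028,"tz": -0.0095,"rx": 0,"ry": 0,"rz": 0,"fingers": 255},
    {"tx": 0,"ty": 0.0038,"tz": -0.0089,"rx": 0,"ry": 0,"rz": 0,"fingers": 255},
    {"tx": 0,"ty": 0.005,"tz": -0.0083,"rx": 0,"ry": 0,"rz": 0,"fingers": 255},
  ],
)

```text
clock: 18.12
tool_pos: [0.4794, 0.0655, 0.0833]
tcp_rot: [-0.001, 0.786, 0.618, 0.001]
ft_force: [4.8, 5.9, -12.0]
width: 0.198
```

Request:
carry_out(
  increments=[
    {"tx": 0,"ty": 0.006,"tz": -0.0075,"rx": 0,"ry": 0,"rz": 0,"fingers": 255},
    {"tx": 0,"ty": 0.007,"tz": -0.0067,"rx": 0,"ry": 0,"rz": 0,"fingers": 255},
    {"tx": 0,"ty": 0.0078,"tz": -0.0057,"rx": 0,"ry": 0,"rz": 0,"fingers": 255},
    {"tx": 0,"ty": 0,"tz": 0,"rx": 0,"ry": 0,"rz": 0,"fingers": 255},
    {"tx": 0,"ty": 0,"tz": 0,"rx": 0,"ry": 0,"rz": 0,"fingers": 110},
  ],
)

```text
clock: 18.53
tool_pos: [0.4996, 0.06, 0.1035]
tcp_rot: [0.0, 0.786, 0.619, 0.0]
ft_force: [-0.3, -0.4, 0.4]
width: 0.325
```

Request:
carry_out(
  increments=[
    {"tx": 0,"ty": 0,"tz": 0,"rx": 0,"ry": 0,"rz": 0,"fingers": 110},
    {"tx": 0,"ty": 0,"tz": -0.02,"rx": 0,"ry": 0,"rz": 0,"fingers": 110},
    {"tx": 0,"ty": 0,"tz": -0.04,"rx": 0,"ry": 0,"rz": 0,"fingers": 80},
    {"tx": 0,"ty": 0,"tz": 0,"rx": 0,"ry": 0,"rz": 0,"fingers": 20},
    {"tx": 0,"ty": 0,"tz": 0,"rx": 0,"ry": 0,"rz": 0,"fingers": 20},
  ],
)

```text
clock: 18.95
tool_pos: [0.5015, 0.059, 0.1659]
tcp_rot: [0.003, 0.786, 0.619, 0.002]
ft_force: [0.2, -0.3, 0.6]
width: 0.922
```

```bash
python3 -c "
from h import *
vlean();go(tgt(0,.165))"
```

```text
vis: n 282 px [410. 244.] centre s,z [0.1114 0.1088] axis lean 0.707 from pin(.052) 0.736 r 0.0766
p [0.5001 0.0592 0.1642] ang 1.334 tool delta [ 0.0003  0.1093 -0.0004] F [ 0.23 -0.35 -0.65] q6 -1.44 t 19.0
```

Lever back to lean 0.74 (v≈0.5). On to the nut again.

Request:
carry_out(
  increments=[
    {"tx": 0,"ty": 0.037,"tz": 0,"rx": 0,"ry": 0,"rz": 0,"fingers": 20},
    {"tx": 0,"ty": 0.037,"tz": 0,"rx": 0,"ry": 0,"rz": 0,"fingers": 20},
    {"tx": 0,"ty": 0.0353,"tz": 0,"rx": 0,"ry": 0,"rz": 0,"fingers": 20},
    {"tx": 0,"ty": 0,"tz": 0.02,"rx": 0,"ry": 0,"rz": 0,"fingers": 20},
    {"tx": 0,"ty": 0,"tz": 0.02,"rx": 0,"ry": 0,"rz": 0,"fingers": 20},
  ],
)

```text
clock: 19.42
tool_pos: [0.6078, 0.0328, 0.122]
tcp_rot: [0.001, 0.786, 0.618, 0.001]
ft_force: [-0.6, -0.4, -0.0]
width: 0.921
```

Request:
carry_out(
  increments=[
    {"tx": 0,"ty": 0,"tz": 0.02,"rx": 0,"ry": 0,"rz": 0,"fingers": 20},
    {"tx": 0,"ty": 0,"tz": 0.02,"rx": 0,"ry": 0,"rz": 0,"fingers": 20},
    {"tx": 0,"ty": 0,"tz": 0,"rx": 0,"ry": 0,"rz": 0,"fingers": 60},
    {"tx": 0,"ty": 0,"tz": 0,"rx": 0,"ry": 0,"rz": 0,"fingers": 100},
    {"tx": 0,"ty": 0,"tz": 0,"rx": 0,"ry": 0,"rz": 0,"fingers": 100},
  ],
)

```text
clock: 19.83
tool_pos: [0.6057, 0.0338, 0.0833]
tcp_rot: [0.0, 0.786, 0.619, 0.0]
ft_force: [-0.1, -0.1, 0.9]
width: 0.607
```

```bash
python3 -c "
from h import *
go(tgt(0,.0805))"
```

```text
p [0.6057 0.0338 0.0833] ang 1.334 tool delta [0.0002 0.0008 0.0028] F [-0.14 -0.08  0.86] q6 -1.46 t 19.83
```

Request:
carry_out(
  increments=[
    {"tx": 0,"ty": 0.0008,"tz": 0.0025,"rx": 0,"ry": 0,"rz": 0,"fingers": 220},
    {"tx": 0,"ty": 0,"tz": 0,"rx": 0,"ry": 0,"rz": 0,"fingers": 220},
    {"tx": 0,"ty": 0,"tz": 0,"rx": 0,"ry": 0,"rz": 0,"fingers": 220},
    {"tx": 0,"ty": 0,"tz": 0,"rx": 0,"ry": 0,"rz": 0,"fingers": 220},
    {"tx": 0,"ty": 0,"tz": 0.00015,"rx": 0,"ry": 0,"rz": 0.11,"fingers": 220},
  ],
)

```text
clock: 20.25
tool_pos: [0.6077, 0.0342, 0.0819]
tcp_rot: [0.001, 0.818, 0.575, 0.002]
ft_force: [2.5, 4.6, 5.8]
width: 0.428
```

Request:
carry_out(
  increments=[
    {"tx": 0,"ty": 0,"tz": 0.00015,"rx": 0,"ry": 0,"rz": 0.11,"fingers": 220},
    {"tx": 0,"ty": 0,"tz": 0.00015,"rx": 0,"ry": 0,"rz": 0.11,"fingers": 220},
    {"tx": 0,"ty": 0,"tz": 0.0001,"rx": 0,"ry": 0,"rz": 0.09,"fingers": 220},
    {"tx": 0,"ty": 0,"tz": 0,"rx": 0,"ry": 0,"rz": 0,"fingers": 220},
  ],
)

```text
clock: 20.58
tool_pos: [0.6075, 0.0339, 0.0815]
tcp_rot: [0.001, 0.898, 0.439, 0.001]
ft_force: [0.8, 2.8, 7.6]
width: 0.424
```

```bash
python3 -c "
from h import *
go(tgt(0,.0805)); print(pose()[2]['width'])"
```

```text
p [0.6075 0.0339 0.0815] ang 0.91 tool delta [-0.0007 -0.0007  0.001 ] F [0.81 2.79 7.59] q6 -1.04 t 20.58
0.4240480555875853
```

Request:
carry_out(
  increments=[
    {"tx": 0,"ty": 0,"tz": 0,"rx": 0,"ry": 0,"rz": 0,"fingers": 60},
    {"tx": 0,"ty": 0,"tz": 0,"rx": 0,"ry": 0,"rz": 0,"fingers": 60},
    {"tx": 0,"ty": 0,"tz": -0.01,"rx": 0,"ry": 0,"rz": 0,"fingers": 60},
    {"tx": 0,"ty": 0,"tz": -0.03,"rx": 0,"ry": 0,"rz": 0,"fingers": 60},
    {"tx": 0,"ty": 0,"tz": -0.03,"rx": 0,"ry": 0,"rz": -0.1,"fingers": 60},
  ],
)

```text
clock: 21.0
tool_pos: [0.6046, 0.0336, 0.1494]
tcp_rot: [-0.001, 0.874, 0.485, -0.002]
ft_force: [0.8, -0.0, 0.3]
width: 0.76
```

Request:
carry_out(
  increments=[
    {"tx": 0,"ty": 0,"tz": 0,"rx": 0,"ry": 0,"rz": -0.11,"fingers": 255},
    {"tx": 0,"ty": 0,"tz": 0,"rx": 0,"ry": 0,"rz": -0.11,"fingers": 255},
    {"tx": 0,"ty": 0,"tz": 0,"rx": 0,"ry": 0,"rz": -0.1,"fingers": 255},
    {"tx": 0,"ty": 0,"tz": 0,"rx": 0,"ry": 0,"rz": 0,"fingers": 255},
    {"tx": 0,"ty": 0,"tz": 0,"rx": 0,"ry": 0,"rz": 0,"fingers": 255},
  ],
)

```text
clock: 21.42
tool_pos: [0.6061, 0.0335, 0.1501]
tcp_rot: [0.0, 0.787, 0.617, -0.0]
ft_force: [-1.0, -0.4, -0.2]
width: 0.053
```

Request:
carry_out(
  increments=[
    {"tx": 0,"ty": -0.035,"tz": 0,"rx": 0,"ry": 0,"rz": 0,"fingers": 255},
    {"tx": 0,"ty": -0.035,"tz": 0,"rx": 0,"ry": 0,"rz": 0,"fingers": 255},
    {"tx": 0,"ty": -0.011,"tz": 0.01,"rx": 0,"ry": 0,"rz": 0,"fingers": 255},
    {"tx": 0,"ty": 0,"tz": 0.013,"rx": 0,"ry": 0,"rz": 0,"fingers": 255},
    {"tx": 0,"ty": 0,"tz": 0,"rx": 0,"ry": 0,"rz": 0,"fingers": 255},
  ],
)

```text
clock: 21.83
tool_pos: [0.5252, 0.0531, 0.1252]
tcp_rot: [-0.001, 0.786, 0.618, -0.001]
ft_force: [-1.0, -0.7, -0.0]
width: -0.001
```

```bash
python3 -c "
from h import *
go(np.r_[tgt(corner(.76)[0],corner(.76)[1])]); lean(); vlean()"
```

```text
p [0.5252 0.0531 0.1252] ang 1.332 tool delta [ 0.0006 -0.0192  0.0085] F [-0.96 -0.69 -0.02] q6 -1.44 t 21.83
lean 0.505 v~ 0.305 r 0.0837 lat 0.0006 s,z 0.0836 0.1252 Fs,Fz 0.77 -0.02 push -0.68
vis: n 279 px [410. 244.] centre s,z [0.1118 0.1087] axis lean 0.713 from pin(.052) 0.74 r 0.0768
```

Request:
carry_out(
  increments=[
    {"tx": 0,"ty": -0.01,"tz": 0.0035,"rx": 0,"ry": 0,"rz": 0,"fingers": 255},
    {"tx": 0,"ty": -0.0092,"tz": 0.005,"rx": 0,"ry": 0,"rz": 0,"fingers": 255},
    {"tx": 0,"ty": -0.0032,"tz": 0.0025,"rx": 0,"ry": 0,"rz": 0,"fingers": 255},
    {"tx": 0,"ty": 0,"tz": 0,"rx": 0,"ry": 0,"rz": 0,"fingers": 255},
    {"tx": 0,"ty": 0,"tz": 0,"rx": 0,"ry": 0,"rz": 0,"fingers": 255},
  ],
)

```text
clock: 22.3
tool_pos: [0.5066, 0.0578, 0.1163]
tcp_rot: [0.0, 0.786, 0.618, 0.0]
ft_force: [0.0, 0.1, -0.4]
width: -0.001
```

```bash
python3 -c "
from h import *
for i in range(3): lean(); grab_frame('top')"
```

```text
lean 0.765 v~ 0.565 r 0.0847 lat 0.0005 s,z 0.1027 0.1163 Fs,Fz -0.0 -0.38 push -0.26
lean 0.765 v~ 0.565 r 0.0846 lat 0.0005 s,z 0.1026 0.1163 Fs,Fz -0.28 0.6 push 0.61
lean 0.765 v~ 0.565 r 0.0846 lat 0.0005 s,z 0.1027 0.1163 Fs,Fz 0.21 0.66 push 0.31
```

Request:
carry_out(
  increments=[
    {"tx": 0,"ty": -0.003,"tz": 0.0027,"rx": 0,"ry": 0,"rz": 0,"fingers": 255},
    {"tx": 0,"ty": 0,"tz": 0,"rx": 0,"ry": 0,"rz": 0,"fingers": 255},
    {"tx": 0,"ty": 0,"tz": 0,"rx": 0,"ry": 0,"rz": 0,"fingers": 255},
  ],
)

```text
clock: 22.7
tool_pos: [0.5029, 0.0587, 0.1131]
tcp_rot: [0.0, 0.786, 0.619, 0.0]
ft_force: [0.9, -0.6, 0.0]
width: 0.0
```

```bash
python3 -c "
from h import *
for i in range(3): lean(); grab_frame('top')"
```

```text
lean 0.825 v~ 0.625 r 0.0844 lat 0.0005 s,z 0.1065 0.1131 Fs,Fz -1.07 0.02 push 0.74
lean 0.825 v~ 0.625 r 0.0844 lat 0.0005 s,z 0.1066 0.1131 Fs,Fz -1.47 -0.12 push 0.91
lean 0.825 v~ 0.625 r 0.0845 lat 0.0005 s,z 0.1066 0.1131 Fs,Fz -0.52 0.01 push 0.36
```

Request:
carry_out(
  increments=[
    {"tx": 0,"ty": -0.0027,"tz": 0.003,"rx": 0,"ry": 0,"rz": 0,"fingers": 255},
    {"tx": 0,"ty": 0,"tz": 0,"rx": 0,"ry": 0,"rz": 0,"fingers": 255},
    {"tx": 0,"ty": 0,"tz": 0,"rx": 0,"ry": 0,"rz": 0,"fingers": 255},
  ],
)

```text
clock: 23.1
tool_pos: [0.4998, 0.0594, 0.1099]
tcp_rot: [-0.0, 0.786, 0.619, -0.0]
ft_force: [0.1, -0.2, -0.8]
width: 0.001
```

```bash
python3 -c "
from h import *
for i in range(3): lean(); grab_frame('top')"
```

```text
lean 0.885 v~ 0.685 r 0.0841 lat 0.0005 s,z 0.1097 0.1099 Fs,Fz -0.16 -0.76 push -0.49
lean 0.885 v~ 0.685 r 0.0841 lat 0.0005 s,z 0.1097 0.1099 Fs,Fz 0.25 0.12 push -0.06
lean 0.885 v~ 0.685 r 0.0841 lat 0.0005 s,z 0.1097 0.1099 Fs,Fz -0.76 0.81 push 1.11
```

Request:
carry_out(
  increments=[
    {"tx": 0,"ty": -0.0026,"tz": 0.0031,"rx": 0,"ry": 0,"rz": 0,"fingers": 255},
    {"tx": 0,"ty": 0,"tz": 0,"rx": 0,"ry": 0,"rz": 0,"fingers": 255},
    {"tx": 0,"ty": 0,"tz": 0,"rx": 0,"ry": 0,"rz": 0,"fingers": 255},
  ],
)

```text
clock: 23.5
tool_pos: [0.4974, 0.06, 0.1068]
tcp_rot: [-0.0, 0.786, 0.619, -0.0]
ft_force: [0.4, 0.5, -0.3]
width: 0.001
```

```bash
python3 -c "
from h import *
for i in range(3): lean(); grab_frame('top')"
```

```text
lean 0.935 v~ 0.735 r 0.0837 lat 0.0005 s,z 0.1122 0.1068 Fs,Fz -0.22 -0.27 push -0.09
lean 0.935 v~ 0.735 r 0.0837 lat 0.0005 s,z 0.1121 0.1069 Fs,Fz -0.83 0.2 push 0.65
lean 0.93 v~ 0.73 r 0.0837 lat 0.0005 s,z 0.1121 0.1069 Fs,Fz -0.65 -0.64 push -0.12
```

Request:
carry_out(
  increments=[
    {"tx": 0,"ty": -0.0025,"tz": 0.0032,"rx": 0,"ry": 0,"rz": 0,"fingers": 255},
    {"tx": 0,"ty": 0,"tz": 0,"rx": 0,"ry": 0,"rz": 0,"fingers": 255},
    {"tx": 0,"ty": 0,"tz": 0,"rx": 0,"ry": 0,"rz": 0,"fingers": 255},
  ],
)

```text
clock: 23.9
tool_pos: [0.4954, 0.0605, 0.1039]
tcp_rot: [0.0, 0.786, 0.619, 0.0]
ft_force: [2.1, -0.8, 0.6]
width: 0.0
```

```bash
python3 -c "
from h import *
for i in range(3): lean(); grab_frame('top')"
```

```text
lean 0.98 v~ 0.78 r 0.0832 lat 0.0005 s,z 0.1142 0.1039 Fs,Fz -2.22 0.58 push 1.71
lean 0.98 v~ 0.78 r 0.0832 lat 0.0005 s,z 0.1143 0.1038 Fs,Fz -0.88 2.99 push 2.97
lean 0.98 v~ 0.78 r 0.0832 lat 0.0005 s,z 0.1142 0.1039 Fs,Fz -1.63 0.56 push 1.37
```

Request:
carry_out(
  increments=[
    {"tx": 0,"ty": -0.0023,"tz": 0.0033,"rx": 0,"ry": 0,"rz": 0,"fingers": 255},
    {"tx": 0,"ty": 0,"tz": 0,"rx": 0,"ry": 0,"rz": 0,"fingers": 255},
    {"tx": 0,"ty": 0,"tz": 0,"rx": 0,"ry": 0,"rz": 0,"fingers": 255},
  ],
)

```text
clock: 24.3
tool_pos: [0.4933, 0.0611, 0.1007]
tcp_rot: [0.0, 0.786, 0.619, 0.0]
ft_force: [1.8, -1.4, 2.4]
width: -0.003
```

```bash
python3 -c "
from h import *
for i in range(3): lean(); grab_frame('top')
vlean()"
```

```text
lean 1.03 v~ 0.83 r 0.0829 lat 0.0005 s,z 0.1164 0.1007 Fs,Fz -2.05 2.4 push 3.11
lean 1.03 v~ 0.83 r 0.0829 lat 0.0005 s,z 0.1164 0.1007 Fs,Fz -1.3 3.17 push 3.39
lean 1.03 v~ 0.83 r 0.0829 lat 0.0005 s,z 0.1164 0.1007 Fs,Fz -2.57 2.97 push 3.86
vis: n 310 px [418. 257.] centre s,z [0.1268 0.0925] axis lean 0.987 from pin(.052) 1.026 r 0.0781
```

The bite now comes at v≈0.75 and reaches 3.1–3.9 N at 0.83, so it is firm about midway. I'll push on, checking that the peak stays within 7–15 N.

Request:
carry_out(
  increments=[
    {"tx": 0,"ty": -0.0022,"tz": 0.0034,"rx": 0,"ry": 0,"rz": 0,"fingers": 255},
    {"tx": 0,"ty": -0.0021,"tz": 0.0034,"rx": 0,"ry": 0,"rz": 0,"fingers": 255},
    {"tx": 0,"ty": 0,"tz": 0,"rx": 0,"ry": 0,"rz": 0,"fingers": 255},
    {"tx": 0,"ty": 0,"tz": 0,"rx": 0,"ry": 0,"rz": 0,"fingers": 255},
  ],
)

```text
clock: 24.83
tool_pos: [0.4891, 0.0621, 0.0942]
tcp_rot: [0.0, 0.786, 0.619, 0.0]
ft_force: [0.9, 0.5, 6.7]
width: -0.005
```

```bash
python3 -c "
from h import *
for i in range(3): lean(); grab_frame('top')"
```

```text
lean 1.125 v~ 0.925 r 0.0828 lat 0.0005 s,z 0.1207 0.0942 Fs,Fz -0.73 6.72 push 6.38
lean 1.125 v~ 0.925 r 0.0828 lat 0.0005 s,z 0.1207 0.0942 Fs,Fz -1.07 7.0 push 6.78
lean 1.125 v~ 0.925 r 0.0828 lat 0.0004 s,z 0.1208 0.0942 Fs,Fz -0.11 6.24 push 5.68
```

Request:
carry_out(
  increments=[
    {"tx": 0,"ty": -0.002,"tz": 0.0035,"rx": 0,"ry": 0,"rz": 0,"fingers": 255},
    {"tx": 0,"ty": -0.0019,"tz": 0.0036,"rx": 0,"ry": 0,"rz": 0,"fingers": 255},
    {"tx": 0,"ty": 0,"tz": 0,"rx": 0,"ry": 0,"rz": 0,"fingers": 255},
    {"tx": 0,"ty": 0,"tz": 0,"rx": 0,"ry": 0,"rz": 0,"fingers": 255},
  ],
)

```text
clock: 25.32
tool_pos: [0.4856, 0.063, 0.0874]
tcp_rot: [0.001, 0.786, 0.619, 0.001]
ft_force: [1.3, -0.0, 6.9]
width: -0.0
```

```bash
python3 -c "
from h import *
for i in range(3): lean(); grab_frame('top')"
```

```text
lean 1.225 v~ 1.025 r 0.0826 lat 0.0004 s,z 0.1243 0.0874 Fs,Fz -1.27 6.95 push 6.97
lean 1.225 v~ 1.025 r 0.0826 lat 0.0004 s,z 0.1243 0.0873 Fs,Fz -1.99 7.25 push 7.49
lean 1.225 v~ 1.025 r 0.0826 lat 0.0004 s,z 0.1243 0.0873 Fs,Fz -0.72 8.77 push 8.49
```

The push is about 7.6 N at v≈1.03, near its peak. That is inside 7–15 N but at the low side, and the 3–5 N firmness falls slightly past midway. There is time to spare, so I'll reopen and tighten about 0.1 rad more to centre it.

Request:
carry_out(
  increments=[
    {"tx": 0,"ty": 0.001,"tz": -0.02,"rx": 0,"ry": 0,"rz": 0,"fingers": 255},
    {"tx": 0,"ty": 0,"tz": -0.015,"rx": 0,"ry": 0,"rz": 0,"fingers": 110},
    {"tx": 0,"ty": -0.0167,"tz": 0,"rx": 0,"ry": 0,"rz": 0,"fingers": 110},
    {"tx": 0,"ty": 0,"tz": 0,"rx": 0,"ry": 0,"rz": 0,"fingers": 110},
    {"tx": 0,"ty": 0,"tz": 0,"rx": 0,"ry": 0,"rz": 0,"fingers": 110},
  ],
)

```text
clock: 25.88
tool_pos: [0.4684, 0.0669, 0.121]
tcp_rot: [-0.001, 0.786, 0.619, -0.001]
ft_force: [-1.1, 0.6, -0.6]
width: 0.56
```

```bash
python3 -c "
from h import *
vlean();go(tgt(.14,.064))"
```

```text
vis: n 345 px [422. 266.] centre s,z [0.1334 0.0797] axis lean 1.171 from pin(.052) 1.209 r 0.0784
p [0.4691 0.0668 0.121 ] ang 1.334 tool delta [0.0007 0.0015 0.057 ] F [ 0.05 -0.67 -1.3 ] q6 -1.43 t 25.93
```

Request:
carry_out(
  increments=[
    {"tx": 0.0005,"ty": 0,"tz": 0.02,"rx": 0,"ry": 0,"rz": 0,"fingers": 110},
    {"tx": 0,"ty": 0,"tz": 0.02,"rx": 0,"ry": 0,"rz": 0,"fingers": 110},
    {"tx": 0,"ty": 0,"tz": 0.016,"rx": 0,"ry": 0,"rz": 0,"fingers": 110},
    {"tx": 0,"ty": 0,"tz": 0,"rx": 0,"ry": 0,"rz": 0,"fingers": 255},
    {"tx": 0,"ty": 0,"tz": 0,"rx": 0,"ry": 0,"rz": 0,"fingers": 255},
  ],
)

```text
clock: 26.35
tool_pos: [0.4691, 0.0671, 0.0645]
tcp_rot: [-0.001, 0.786, 0.619, -0.001]
ft_force: [1.5, -0.2, 1.1]
width: 0.295
```

Request:
carry_out(
  increments=[
    {"tx": 0,"ty": 0,"tz": 0,"rx": 0,"ry": 0,"rz": 0,"fingers": 255},
    {"tx": 0,"ty": 0,"tz": 0,"rx": 0,"ry": 0,"rz": 0,"fingers": 255},
    {"tx": 0,"ty": 0.0038,"tz": -0.0089,"rx": 0,"ry": 0,"rz": 0,"fingers": 255},
    {"tx": 0,"ty": 0.005,"tz": -0.0083,"rx": 0,"ry": 0,"rz": 0,"fingers": 255},
    {"tx": 0,"ty": 0.006,"tz": -0.0075,"rx": 0,"ry": 0,"rz": 0,"fingers": 255},
  ],
)

```text
clock: 26.77
tool_pos: [0.4839, 0.0646, 0.0903]
tcp_rot: [-0.001, 0.786, 0.618, 0.0]
ft_force: [2.6, 4.6, -12.1]
width: 0.192
```

Request:
carry_out(
  increments=[
    {"tx": 0,"ty": 0.007,"tz": -0.0067,"rx": 0,"ry": 0,"rz": 0,"fingers": 255},
    {"tx": 0,"ty": 0.004,"tz": -0.003,"rx": 0,"ry": 0,"rz": 0,"fingers": 255},
    {"tx": 0,"ty": 0,"tz": 0,"rx": 0,"ry": 0,"rz": 0,"fingers": 255},
    {"tx": 0,"ty": 0,"tz": 0,"rx": 0,"ry": 0,"rz": 0,"fingers": 110},
    {"tx": 0,"ty": 0,"tz": 0,"rx": 0,"ry": 0,"rz": 0,"fingers": 110},
  ],
)

```text
clock: 27.18
tool_pos: [0.4959, 0.0608, 0.101]
tcp_rot: [0.001, 0.786, 0.619, 0.001]
ft_force: [0.6, 0.5, 0.2]
width: 0.471
```

Request:
carry_out(
  increments=[
    {"tx": 0,"ty": 0,"tz": -0.02,"rx": 0,"ry": 0,"rz": 0,"fingers": 110},
    {"tx": 0,"ty": 0,"tz": -0.038,"rx": 0,"ry": 0,"rz": 0,"fingers": 80},
    {"tx": 0,"ty": 0,"tz": 0,"rx": 0,"ry": 0,"rz": 0,"fingers": 20},
    {"tx": 0,"ty": 0,"tz": 0,"rx": 0,"ry": 0,"rz": 0,"fingers": 20},
    {"tx": 0,"ty": 0,"tz": 0,"rx": 0,"ry": 0,"rz": 0,"fingers": 20},
  ],
)

```text
clock: 27.6
tool_pos: [0.4953, 0.0608, 0.1586]
tcp_rot: [0.001, 0.786, 0.619, 0.001]
ft_force: [1.1, 0.4, 0.0]
width: 0.918
```

```bash
python3 -c "
from h import *
vlean();go(tgt(0,.165))"
```

```text
vis: n 286 px [411. 245.] centre s,z [0.1128 0.108 ] axis lean 0.728 from pin(.052) 0.756 r 0.077
p [0.4947 0.0609 0.1578] ang 1.334 tool delta [-1.000e-04  1.151e-01 -7.200e-03] F [-0.68  1.15 -0.46] q6 -1.44 t 27.65
```

Request:
carry_out(
  increments=[
    {"tx": 0,"ty": 0.0384,"tz": -0.005,"rx": 0,"ry": 0,"rz": 0,"fingers": 20},
    {"tx": 0,"ty": 0.0384,"tz": 0,"rx": 0,"ry": 0,"rz": 0,"fingers": 20},
    {"tx": 0,"ty": 0.0384,"tz": 0,"rx": 0,"ry": 0,"rz": 0,"fingers": 20},
    {"tx": 0,"ty": 0,"tz": 0.02,"rx": 0,"ry": 0,"rz": 0,"fingers": 20},
    {"tx": 0,"ty": 0,"tz": 0.02,"rx": 0,"ry": 0,"rz": 0,"fingers": 20},
  ],
)

```text
clock: 28.07
tool_pos: [0.6095, 0.033, 0.122]
tcp_rot: [0.001, 0.786, 0.618, 0.001]
ft_force: [-0.1, 0.0, -1.4]
width: 0.92
```

Request:
carry_out(
  increments=[
    {"tx": 0,"ty": 0,"tz": 0.02,"rx": 0,"ry": 0,"rz": 0,"fingers": 20},
    {"tx": 0,"ty": 0,"tz": 0.022,"rx": 0,"ry": 0,"rz": 0,"fingers": 20},
    {"tx": 0,"ty": 0,"tz": 0,"rx": 0,"ry": 0,"rz": 0,"fingers": 60},
    {"tx": 0,"ty": 0,"tz": 0,"rx": 0,"ry": 0,"rz": 0,"fingers": 100},
    {"tx": 0,"ty": 0,"tz": 0,"rx": 0,"ry": 0,"rz": 0,"fingers": 100},
  ],
)

```text
clock: 28.48
tool_pos: [0.6072, 0.034, 0.0814]
tcp_rot: [0.0, 0.786, 0.619, -0.0]
ft_force: [0.1, -0.5, 0.2]
width: 0.611
```

```bash
python3 -c "
from h import *
go(tgt(0,.080))"
```

```text
p [0.6072 0.034  0.0814] ang 1.334 tool delta [-0.0004 -0.0006  0.0014] F [ 0.07 -0.45  0.24] q6 -1.46 t 28.48
```

Grip, turn 0.1 rad, release and go back to the lever.

Request:
carry_out(
  increments=[
    {"tx": 0,"ty": -0.0006,"tz": 0.001,"rx": 0,"ry": 0,"rz": 0,"fingers": 220},
    {"tx": 0,"ty": 0,"tz": 0,"rx": 0,"ry": 0,"rz": 0,"fingers": 220},
    {"tx": 0,"ty": 0,"tz": 0,"rx": 0,"ry": 0,"rz": 0,"fingers": 220},
    {"tx": 0,"ty": 0,"tz": 0,"rx": 0,"ry": 0,"rz": 0,"fingers": 220},
    {"tx": 0,"ty": 0,"tz": 0.0001,"rx": 0,"ry": 0,"rz": 0.05,"fingers": 220},
  ],
)

```text
clock: 28.9
tool_pos: [0.6076, 0.0345, 0.0817]
tcp_rot: [0.001, 0.801, 0.599, 0.001]
ft_force: [1.6, 2.3, 6.6]
width: 0.426
```

Request:
carry_out(
  increments=[
    {"tx": 0,"ty": 0,"tz": 0.0001,"rx": 0,"ry": 0,"rz": 0.05,"fingers": 220},
    {"tx": 0,"ty": 0,"tz": 0,"rx": 0,"ry": 0,"rz": 0,"fingers": 220},
    {"tx": 0,"ty": 0,"tz": 0,"rx": 0,"ry": 0,"rz": 0,"fingers": 220},
  ],
)

```text
clock: 29.15
tool_pos: [0.6076, 0.0345, 0.0817]
tcp_rot: [0.001, 0.816, 0.578, 0.001]
ft_force: [0.3, 2.7, 6.7]
width: 0.429
```

```bash
python3 -c "
from h import *
go(tgt(0,.080))"
```

```text
p [0.6076 0.0345 0.0817] ang 1.234 tool delta [-0.001  -0.0008  0.0017] F [0.28 2.68 6.7 ] q6 -1.36 t 29.15
```

Request:
carry_out(
  increments=[
    {"tx": 0,"ty": 0,"tz": 0,"rx": 0,"ry": 0,"rz": 0,"fingers": 60},
    {"tx": 0,"ty": 0,"tz": 0,"rx": 0,"ry": 0,"rz": 0,"fingers": 60},
    {"tx": 0,"ty": 0,"tz": -0.01,"rx": 0,"ry": 0,"rz": 0,"fingers": 60},
    {"tx": 0,"ty": 0,"tz": -0.03,"rx": 0,"ry": 0,"rz": 0,"fingers": 60},
    {"tx": 0,"ty": 0,"tz": -0.03,"rx": 0,"ry": 0,"rz": -0.1,"fingers": 60},
  ],
)

```text
clock: 29.57
tool_pos: [0.6049, 0.0342, 0.1494]
tcp_rot: [-0.002, 0.786, 0.618, -0.002]
ft_force: [0.5, -0.4, 0.4]
width: 0.766
```

Request:
carry_out(
  increments=[
    {"tx": 0,"ty": 0,"tz": 0,"rx": 0,"ry": 0,"rz": 0,"fingers": 255},
    {"tx": 0,"ty": 0,"tz": 0,"rx": 0,"ry": 0,"rz": 0,"fingers": 255},
    {"tx": 0,"ty": 0,"tz": 0,"rx": 0,"ry": 0,"rz": 0,"fingers": 255},
    {"tx": 0,"ty": 0,"tz": 0,"rx": 0,"ry": 0,"rz": 0,"fingers": 255},
    {"tx": 0,"ty": 0,"tz": 0,"rx": 0,"ry": 0,"rz": 0,"fingers": 255},
  ],
)

```text
clock: 29.98
tool_pos: [0.6054, 0.0343, 0.1484]
tcp_rot: [-0.001, 0.786, 0.618, -0.001]
ft_force: [-0.1, -0.2, 0.4]
width: 0.058
```

Request:
carry_out(
  increments=[
    {"tx": 0,"ty": -0.035,"tz": 0,"rx": 0,"ry": 0,"rz": 0,"fingers": 255},
    {"tx": 0,"ty": -0.035,"tz": 0,"rx": 0,"ry": 0,"rz": 0,"fingers": 255},
    {"tx": 0,"ty": -0.011,"tz": 0.01,"rx": 0,"ry": 0,"rz": 0,"fingers": 255},
    {"tx": 0,"ty": 0,"tz": 0.013,"rx": 0,"ry": 0,"rz": 0,"fingers": 255},
    {"tx": 0,"ty": 0,"tz": 0,"rx": 0,"ry": 0,"rz": 0,"fingers": 255},
  ],
)

```text
clock: 30.4
tool_pos: [0.5247, 0.0538, 0.1242]
tcp_rot: [-0.002, 0.786, 0.619, -0.002]
ft_force: [-1.8, -1.2, -0.2]
width: -0.002
```

```bash
python3 -c "
from h import *
go(np.r_[tgt(corner(.8)[0],corner(.8)[1])]); lean(); vlean()"
```

```text
p [0.5247 0.0538 0.1242] ang 1.334 tool delta [ 0.0002 -0.0212  0.0094] F [-1.8  -1.23 -0.2 ] q6 -1.44 t 30.4
lean 0.515 v~ 0.315 r 0.083 lat 0.0001 s,z 0.0842 0.1242 Fs,Fz 1.45 -0.2 push -1.36
vis: n 281 px [411. 245.] centre s,z [0.1128 0.1079] axis lean 0.732 from pin(.052) 0.757 r 0.0769
```

Request:
carry_out(
  increments=[
    {"tx": 0,"ty": -0.0105,"tz": 0.004,"rx": 0,"ry": 0,"rz": 0,"fingers": 255},
    {"tx": 0,"ty": -0.0105,"tz": 0.0052,"rx": 0,"ry": 0,"rz": 0,"fingers": 255},
    {"tx": 0,"ty": -0.003,"tz": 0.0027,"rx": 0,"ry": 0,"rz": 0,"fingers": 255},
    {"tx": 0,"ty": 0,"tz": 0,"rx": 0,"ry": 0,"rz": 0,"fingers": 255},
    {"tx": 0,"ty": 0,"tz": 0,"rx": 0,"ry": 0,"rz": 0,"fingers": 255},
  ],
)

```text
clock: 30.87
tool_pos: [0.505, 0.0587, 0.1152]
tcp_rot: [0.0, 0.786, 0.619, 0.0]
ft_force: [-0.1, -0.5, 0.7]
width: -0.0
```

```bash
python3 -c "
from h import *
for i in range(3): lean(); grab_frame('top')"
```

```text
lean 0.79 v~ 0.59 r 0.0848 lat 0.0 s,z 0.1045 0.1152 Fs,Fz 0.01 0.7 push 0.49
lean 0.785 v~ 0.585 r 0.0847 lat -0.0 s,z 0.1042 0.1153 Fs,Fz -0.42 -0.79 push -0.26
lean 0.785 v~ 0.585 r 0.0847 lat -0.0 s,z 0.1043 0.1153 Fs,Fz 0.15 0.32 push 0.12
```

Request:
carry_out(
  increments=[
    {"tx": 0,"ty": -0.0026,"tz": 0.0031,"rx": 0,"ry": 0,"rz": 0,"fingers": 255},
    {"tx": 0,"ty": -0.0025,"tz": 0.0032,"rx": 0,"ry": 0,"rz": 0,"fingers": 255},
    {"tx": 0,"ty": 0,"tz": 0,"rx": 0,"ry": 0,"rz": 0,"fingers": 255},
    {"tx": 0,"ty": 0,"tz": 0,"rx": 0,"ry": 0,"rz": 0,"fingers": 255},
  ],
)

```text
clock: 31.35
tool_pos: [0.4991, 0.0601, 0.1084]
tcp_rot: [-0.0, 0.786, 0.619, -0.0]
ft_force: [0.1, 0.4, 0.6]
width: -0.001
```

```bash
python3 -c "
from h import *
for i in range(4): lean(); grab_frame('top')"
```

```text
lean 0.905 v~ 0.705 r 0.0836 lat 0.0 s,z 0.1105 0.1084 Fs,Fz 0.04 0.65 push 0.48
lean 0.905 v~ 0.705 r 0.0836 lat 0.0001 s,z 0.1105 0.1084 Fs,Fz -0.39 0.09 push 0.31
lean 0.905 v~ 0.705 r 0.0836 lat 0.0 s,z 0.1105 0.1085 Fs,Fz -0.41 0.28 push 0.48
lean 0.905 v~ 0.705 r 0.0837 lat 0.0 s,z 0.1105 0.1085 Fs,Fz -0.04 0.13 push 0.13
```

Request:
carry_out(
  increments=[
    {"tx": 0,"ty": -0.0012,"tz": 0.0016,"rx": 0,"ry": 0,"rz": 0,"fingers": 255},
    {"tx": 0,"ty": 0,"tz": 0,"rx": 0,"ry": 0,"rz": 0,"fingers": 255},
    {"tx": 0,"ty": 0,"tz": 0,"rx": 0,"ry": 0,"rz": 0,"fingers": 255},
  ],
)

```text
clock: 31.8
tool_pos: [0.4984, 0.0603, 0.1073]
tcp_rot: [0.0, 0.786, 0.619, 0.0]
ft_force: [1.0, -0.9, 2.8]
width: -0.0
```

```bash
python3 -c "
from h import *
for i in range(4): lean(); grab_frame('top')"
```

```text
lean 0.92 v~ 0.72 r 0.0833 lat -0.0 s,z 0.1112 0.1073 Fs,Fz -1.14 2.75 push 2.88
lean 0.92 v~ 0.72 r 0.0833 lat -0.0 s,z 0.1113 0.1072 Fs,Fz -0.69 3.12 push 2.9
lean 0.92 v~ 0.72 r 0.0833 lat -0.0 s,z 0.1112 0.1072 Fs,Fz -1.09 1.74 push 2.04
lean 0.925 v~ 0.725 r 0.0833 lat -0.0001 s,z 0.1113 0.1072 Fs,Fz -0.95 2.71 push 2.73
```

Now the bite is at v≈0.71 with 2.6 N at 0.72, so about 3–4 N right at midway. Pressing on to shut, watching the force.

Request:
carry_out(
  increments=[
    {"tx": 0,"ty": -0.0025,"tz": 0.0032,"rx": 0,"ry": 0,"rz": 0,"fingers": 255},
    {"tx": 0,"ty": -0.0023,"tz": 0.0033,"rx": 0,"ry": 0,"rz": 0,"fingers": 255},
    {"tx": 0,"ty": -0.0022,"tz": 0.0034,"rx": 0,"ry": 0,"rz": 0,"fingers": 255},
    {"tx": 0,"ty": -0.0021,"tz": 0.0034,"rx": 0,"ry": 0,"rz": 0,"fingers": 255},
  ],
)

```text
clock: 32.33
tool_pos: [0.4903, 0.0625, 0.0953]
tcp_rot: [0.001, 0.786, 0.619, 0.001]
ft_force: [-2.7, -0.6, 19.2]
width: -0.002
```

```bash
python3 -c "
from h import *
lean()"
```

```text
lean 1.11 v~ 0.91 r 0.0825 lat -0.0002 s,z 0.1197 0.0953 Fs,Fz 2.45 19.19 push 16.09
```

Request:
carry_out(
  increments=[
    {"tx": 0,"ty": -0.002,"tz": 0.0035,"rx": 0,"ry": 0,"rz": 0,"fingers": 255},
    {"tx": 0,"ty": -0.0019,"tz": 0.0036,"rx": 0,"ry": 0,"rz": 0,"fingers": 255},
    {"tx": 0,"ty": -0.0017,"tz": 0.0037,"rx": 0,"ry": 0,"rz": 0,"fingers": 255},
  ],
)

```text
clock: 32.58
tool_pos: [0.4847, 0.0639, 0.0851]
tcp_rot: [0.001, 0.786, 0.619, 0.001]
ft_force: [-3.9, 0.4, 23.6]
width: -0.004
```

```bash
python3 -c "
from h import *
lean(); grab_frame('top'); lean()"
```

```text
lean 1.255 v~ 1.055 r 0.0828 lat -0.0002 s,z 0.1255 0.0851 Fs,Fz 3.9 23.56 push 21.19
lean 1.265 v~ 1.065 r 0.0828 lat -0.0002 s,z 0.1258 0.0843 Fs,Fz 1.47 13.42 push 12.36
```

Request:
carry_out(
  increments=[
    {"tx": 0,"ty": -0.0015,"tz": 0.0038,"rx": 0,"ry": 0,"rz": 0,"fingers": 255},
    {"tx": 0,"ty": -0.0013,"tz": 0.0039,"rx": 0,"ry": 0,"rz": 0,"fingers": 255},
    {"tx": 0,"ty": -0.0012,"tz": 0.0039,"rx": 0,"ry": 0,"rz": 0,"fingers": 255},
  ],
)

```text
clock: 32.88
tool_pos: [0.4807, 0.0649, 0.0735]
tcp_rot: [0.001, 0.786, 0.619, 0.001]
ft_force: [-5.0, 0.4, 23.6]
width: -0.003
```

```bash
python3 -c "
from h import *
lean(); grab_frame('top'); lean()"
```

```text
lean 1.41 v~ 1.21 r 0.0829 lat -0.0002 s,z 0.1296 0.0735 Fs,Fz 4.94 23.6 push 22.5
lean 1.42 v~ 1.22 r 0.0829 lat -0.0002 s,z 0.1297 0.0728 Fs,Fz 1.9 14.85 push 14.4
```

```bash
python3 -c "
from h import *
for i in range(4): grab_frame('top'); lean()
vlean()"
```

```text
lean 1.42 v~ 1.22 r 0.0828 lat -0.0002 s,z 0.1296 0.0728 Fs,Fz 2.47 11.61 push 11.1
lean 1.42 v~ 1.22 r 0.0828 lat -0.0002 s,z 0.1296 0.0727 Fs,Fz 1.03 12.2 push 11.9
lean 1.42 v~ 1.22 r 0.0828 lat -0.0002 s,z 0.1296 0.0726 Fs,Fz 1.69 11.79 push 11.4
lean 1.42 v~ 1.22 r 0.0828 lat -0.0002 s,z 0.1296 0.0726 Fs,Fz 1.26 11.32 push 11.0
vis: n 339 px [424. 277.] centre s,z [0.1386 0.0633] axis lean 1.347 from pin(.052) 1.428 r 0.0794
```

Holding force settles at 11 N, mid-range; the higher readings came while moving. Finishing the last 0.28 rad more slowly.

Request:
carry_out(
  increments=[
    {"tx": 0,"ty": -0.0006,"tz": 0.002,"rx": 0,"ry": 0,"rz": 0,"fingers": 255},
    {"tx": 0,"ty": -0.0005,"tz": 0.002,"rx": 0,"ry": 0,"rz": 0,"fingers": 255},
    {"tx": 0,"ty": -0.0005,"tz": 0.002,"rx": 0,"ry": 0,"rz": 0,"fingers": 255},
    {"tx": 0,"ty": -0.0004,"tz": 0.002,"rx": 0,"ry": 0,"rz": 0,"fingers": 255},
    {"tx": 0,"ty": -0.0004,"tz": 0.002,"rx": 0,"ry": 0,"rz": 0,"fingers": 255},
  ],
)

```text
clock: 33.6
tool_pos: [0.4786, 0.0654, 0.0635]
tcp_rot: [0.001, 0.786, 0.619, 0.001]
ft_force: [-2.5, 0.5, 22.8]
width: -0.0
```

```bash
python3 -c "
from h import *
lean(); vlean()"
```

```text
lean 1.535 v~ 1.335 r 0.0832 lat -0.0002 s,z 0.1317 0.0635 Fs,Fz 2.56 22.81 push 22.7
vis: n 335 px [424. 282.] centre s,z [0.1403 0.0542] axis lean 1.446 from pin(.052) 1.543 r 0.0803
```

Request:
carry_out(
  increments=[
    {"tx": 0,"ty": -0.0002,"tz": 0.002,"rx": 0,"ry": 0,"rz": 0,"fingers": 255},
    {"tx": 0,"ty": -0.0001,"tz": 0.002,"rx": 0,"ry": 0,"rz": 0,"fingers": 255},
    {"tx": 0,"ty": 0,"tz": 0.002,"rx": 0,"ry": 0,"rz": 0,"fingers": 255},
  ],
)

```text
clock: 33.9
tool_pos: [0.4783, 0.0655, 0.0574]
tcp_rot: [0.001, 0.786, 0.619, 0.001]
ft_force: [-5.6, 1.4, 23.2]
width: 0.001
```

```bash
python3 -c "
from h import *
lean(); vlean()"
```

```text
lean 1.61 v~ 1.41 r 0.0831 lat -0.0002 s,z 0.132 0.0574 Fs,Fz 5.77 23.22 push 23.43
vis: n 333 px [423. 286.] centre s,z [0.1397 0.0472] axis lean 1.517 from pin(.052) 1.631 r 0.0798
```

Request:
carry_out(
  increments=[
    {"tx": 0,"ty": 0,"tz": 0.0015,"rx": 0,"ry": 0,"rz": 0,"fingers": 255},
    {"tx": 0,"ty": 0,"tz": 0.0015,"rx": 0,"ry": 0,"rz": 0,"fingers": 255},
    {"tx": 0,"ty": 0,"tz": 0,"rx": 0,"ry": 0,"rz": 0,"fingers": 255},
    {"tx": 0,"ty": 0,"tz": 0,"rx": 0,"ry": 0,"rz": 0,"fingers": 255},
  ],
)

```text
clock: 34.28
tool_pos: [0.4784, 0.0654, 0.0542]
tcp_rot: [0.001, 0.786, 0.619, 0.001]
ft_force: [-3.1, 0.4, 18.4]
width: -0.001
```

```bash
python3 -c "
from h import *
lean(); vlean()"
```

```text
lean 1.645 v~ 1.445 r 0.0829 lat -0.0002 s,z 0.1319 0.0542 Fs,Fz 3.08 18.39 push 18.57
vis: n 315 px [422. 288.] centre s,z [0.1378 0.0432] axis lean 1.534 from pin(.052) 1.684 r 0.0783
```

Request:
carry_out(
  increments=[
    {"tx": 0,"ty": 0,"tz": 0.0015,"rx": 0,"ry": 0,"rz": 0,"fingers": 255},
    {"tx": 0,"ty": 0,"tz": 0.0015,"rx": 0,"ry": 0,"rz": 0,"fingers": 255},
    {"tx": 0,"ty": 0,"tz": 0,"rx": 0,"ry": 0,"rz": 0,"fingers": 255},
    {"tx": 0,"ty": 0,"tz": 0,"rx": 0,"ry": 0,"rz": 0,"fingers": 255},
  ],
)

```text
clock: 34.67
tool_pos: [0.4784, 0.0655, 0.0534]
tcp_rot: [0.001, 0.786, 0.619, 0.001]
ft_force: [-11.5, 1.0, 42.3]
width: -0.001
```

```bash
python3 -c "
from h import *
lean(); vlean()"
```

```text
lean 1.655 v~ 1.455 r 0.0829 lat -0.0003 s,z 0.1319 0.0534 Fs,Fz 11.38 42.33 push 43.14
vis: n 310 px [422. 288.] centre s,z [0.1374 0.0426] axis lean 1.546 from pin(.052) 1.692 r 0.078
```

It has met its stop: the force jumped to 42 N with only 0.8 mm of motion, and visual lean is 1.69 against the shut value of 1.70. Backing off and checking that it stays.

Request:
carry_out(
  increments=[
    {"tx": 0,"ty": 0,"tz": -0.005,"rx": 0,"ry": 0,"rz": 0,"fingers": 255},
    {"tx": 0,"ty": 0,"tz": -0.02,"rx": 0,"ry": 0,"rz": 0,"fingers": 255},
    {"tx": 0,"ty": 0,"tz": -0.04,"rx": 0,"ry": 0,"rz": 0,"fingers": 255},
    {"tx": 0,"ty": -0.02,"tz": -0.04,"rx": 0,"ry": 0,"rz": 0,"fingers": 255},
    {"tx": 0,"ty": 0,"tz": -0.03,"rx": 0,"ry": 0,"rz": 0,"fingers": 255},
  ],
)

```text
clock: 35.13
tool_pos: [0.4564, 0.0705, 0.183]
tcp_rot: [-0.001, 0.786, 0.619, -0.001]
ft_force: [0.7, -0.4, -0.5]
width: -0.002
```

Request:
carry_out(
  increments=[
    {"tx": 0,"ty": 0,"tz": 0,"rx": 0,"ry": 0,"rz": 0,"fingers": 255},
    {"tx": 0,"ty": 0,"tz": 0,"rx": 0,"ry": 0,"rz": 0,"fingers": 255},
    {"tx": 0,"ty": 0,"tz": 0,"rx": 0,"ry": 0,"rz": 0,"fingers": 255},
  ],
)

```text
clock: 35.38
tool_pos: [0.4585, 0.0698, 0.1808]
tcp_rot: [-0.001, 0.786, 0.619, -0.001]
ft_force: [1.1, 0.3, 0.7]
width: -0.002
```

```bash
python3 -c "
from h import *
vlean(); go(tgt(0,.2))
f=grab_frame('side'); a=cv2.resize(f['image'][150:320,260:460],None,fx=2,fy=2)
w=grab_frame('top'); b=cv2.resize(w['image'][180:350,300:500],None,fx=2,fy=2)
cv2.imwrite('pics/end.png',np.hstack([a,b])[:,:,::-1])"
```

```text
vis: n 369 px [422. 286.] centre s,z [0.137  0.0451] axis lean 1.574 from pin(.052) 1.66 r 0.0773
p [0.4582 0.0698 0.1801] ang 1.334 tool delta [-0.0002  0.1526 -0.0203] F [ 0.38 -0.36  0.13] q6 -1.42 t 35.43
```

View pics/end.png

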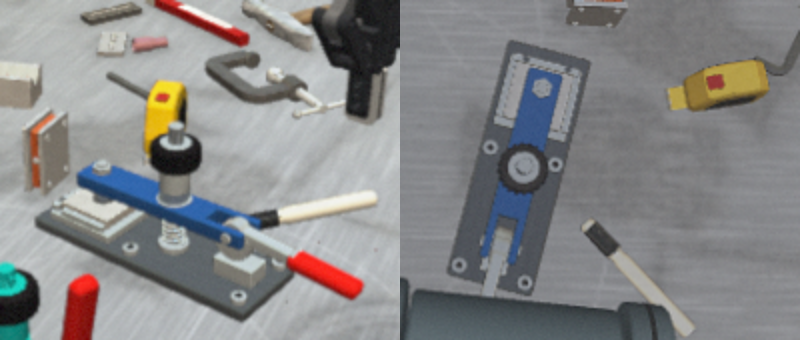

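Request:
carry_out(
  increments=[
    {"tx": 0,"ty": 0,"tz": 0,"rx": 0,"ry": 0,"rz": 0,"fingers": 255},
    {"tx": 0,"ty": 0,"tz": 0,"rx": 0,"ry": 0,"rz": 0,"fingers": 255},
    {"tx": 0,"ty": 0,"tz": 0,"rx": 0,"ry": 0,"rz": 0,"fingers": 255},
    {"tx": 0,"ty": 0,"tz": 0,"rx": 0,"ry": 0,"rz": 0,"fingers": 255},
    {"tx": 0,"ty": 0,"tz": 0,"rx": 0,"ry": 0,"rz": 0,"fingers": 255},
  ],
)

```text
clock: 35.95
tool_pos: [0.4593, 0.0697, 0.1814]
tcp_rot: [-0.0, 0.786, 0.619, -0.0]
ft_force: [0.4, 0.7, 0.2]
width: 0.001
```

```bash
python3 -c "
from h import *
vlean()
from rig import workorder
print(workorder.finish_job())"
```

```text
vis: n 372 px [422. 286.] centre s,z [0.1371 0.045 ] axis lean 1.575 from pin(.052) 1.661 r 0.0774
the job is handed in; nothing more can be done
None
```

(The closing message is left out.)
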